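# Drift a flask joint into line, bolt it and sort the old fixings

### The job

Close the flask joint: work the tapered drift down through the swing plate's hole into the hole of the block beneath, so that the drift itself pulls the plate into line and its collar comes down onto the plate; then draw it out, put the knurled bolt in its place with the head fully home on the plate, and stand the drift upright in the rack again, fully down. Also put every loose hex bolt into the rectangular tray and every spacer sleeve into the round tub, and leave the wrench and the cork sanding block where they lie.

Things in the scene. Friction and masses are not known exactly. Their poses are not given: they have to be found in the camera images.
- block: Aluminium flask lug block screwed to the bench, 90 mm (its x) by 210 mm (its y) by 52 mm high, with one 20 mm round through hole 60 mm from its centre towards its -y end; a steel swing plate lies on its top. Origin: centre of the underside; z up. It does not move.
- block_hole (a point): Centre of the block's 20 mm hole at the block's top face (52 mm above the bench), just under the swing plate; fixed to the block, axes as the block's.
- plate (a joint): Steel swing plate, 60 x 170 x 8 mm, on the block, top 60 mm above the bench; vertical pivot near the block's +y end (head 6 mm high), 120 mm from its 20 mm hole. Angle in rad: 0 = its hole is exactly over the block's; starts 0.064 to 0.08 short (negative), holes 7.5 to 9.6 mm out of line. Stiff: about 4 N sideways at the hole moves it; stays where left.
- plate_hole (a point): Centre of the swing plate's 20 mm hole at the plate's top face (60 mm above the bench); moves with the plate.
- rack: Wooden rack block fixed to the bench, 70 mm (its x) by 130 mm (its y) by 62 mm high, with two 24 mm through holes at y = +30 and -30 mm. Origin: centre of the underside.
- rack_hole0 (a point): Mouth of the rack's +y hole, 62 mm above the bench: the drift stands in it at the start.
- rack_hole1 (a point): Mouth of the rack's -y hole, 62 mm above the bench: the knurled bolt stands in it at the start.
- drift: Tapered steel drift, 122 mm long, upright, about 0.25 kg. Origin: its bottom tip; z up its axis. From the tip: taper, 7 to 18.5 mm diameter, over 34 mm; straight 18.5 mm body to 58 mm; 32 mm collar from 58 to 64 mm; round 22 mm handle from 64 to 122 mm. Hangs in the rack by its collar.
- bolt: Knurled-head steel bolt, 74 mm long, upright, about 0.2 kg, no thread. Origin: centre of its foot; z runs up its axis. Shank 17 mm diameter from 0 to 44 mm with the lowest 3 mm bevelled to 13 mm; round head 27 mm diameter from 44 to 74 mm. Hangs in the rack by its head.
- tray: Rectangular grey sheet tray for hex bolts, fixed, 150 mm (x) by 200 mm (y) by 40 mm high, walls and floor 4 to 5 mm. Origin: centre of the underside.
- tub: Round steel tub for spacer sleeves, fixed, 50 mm high, outer radius 78 mm at the foot and 85 mm at the rim, walls and floor 4 mm. Origin: centre of the underside.
- hex0: Loose steel hex bolt (may be absent), lying on the bench: shank 16 mm diameter, 45 mm long, hex head 24 mm across flats, 10 mm thick. Origin: on the axis at mid shank, about 10 mm above the bench; x points along the bolt (level while it lies), from head to shank end; head spans x = -32 to -23 mm, shank end at x = +22 mm. About 0.11 kg.
- hex1: Loose steel hex bolt (may be absent), lying on the bench: shank 16 mm diameter, 45 mm long, hex head 24 mm across flats, 10 mm thick. Origin: on the axis at mid shank, about 10 mm above the bench; x points along the bolt (level while it lies), from head to shank end; head spans x = -32 to -23 mm, shank end at x = +22 mm. About 0.11 kg.
- hex2: Loose steel hex bolt (may be absent), lying on the bench: shank 16 mm diameter, 45 mm long, hex head 24 mm across flats, 10 mm thick. Origin: on the axis at mid shank, about 10 mm above the bench; x points along the bolt (level while it lies), from head to shank end; head spans x = -32 to -23 mm, shank end at x = +22 mm. About 0.11 kg.
- sleeve0: Loose steel spacer sleeve (may be absent): plain ring of 36 mm outer and 20 mm inner diameter, 26 mm high, standing on its end on the bench. Origin: centre of its underside; z along its axis. About 0.12 kg.
- sleeve1: Loose steel spacer sleeve (may be absent): plain ring of 36 mm outer and 20 mm inner diameter, 26 mm high, standing on its end on the bench. Origin: centre of its underside; z along its axis. About 0.12 kg.
- sleeve2: Loose steel spacer sleeve (may be absent): plain ring of 36 mm outer and 20 mm inner diameter, 26 mm high, standing on its end on the bench. Origin: centre of its underside; z along its axis. About 0.12 kg.
- wrench: Wrench, 160 mm long, lying on the bench; leave alone. Origin in its underside.
- sandblock: Cork sanding block 90 x 50 x 30 mm; leave alone.
There are look-alikes about, which are no part of the job. Several things have the shape of the rack; the one meant has the colours described above. What is shaped like the hex1 but blue is not meant.

How it is judged (in metres and radians):
On the way, in this order (a step that is already met when the one before it is completed fails the run):
1. the drift's tip has entered the block's hole through the plate's hole while the plate is still out of line (z of drift in the frame of block below 0.049 m and horizontal distance between drift and block_hole below 0.009 m and value of joint plate below -0.02 rad), for 0.05 s.
2. the drift is fully down, upright in both holes, its collar on the plate, and the plate is in line (z of drift in the frame of block below 0.006 m and horizontal distance between drift and block_hole below 0.005 m and angle between drift's own z axis and vertical below 0.1 rad and value of joint plate between -0.02 and 0.02 rad), for 0.2 s.
3. the knurled bolt is through both holes, its head home on the plate (z of bolt in the frame of block between 0.01 and 0.0195 m and horizontal distance between bolt and block_hole below 0.004 m and angle between bolt's own z axis and vertical below 0.08 rad and value of joint plate between -0.028 and 0.028 rad), for 0.2 s.
At the end, for the whole second after the job is handed in: Bolt upright through both holes, head within 3.5 mm of home, foot within 4 mm of the axis, plate within 0.028 rad of line; drift upright in a rack hole, down within 6 mm; both at rest; all hex bolts present inside the tray, all sleeves present inside the tub, below the rims (all of step 3 and (horizontal distance between drift and rack_hole0 below 0.008 m or horizontal distance between drift and rack_hole1 below 0.008 m) and z of drift in the frame of rack below 0.01 m and angle between drift's own z axis and vertical below 0.1 rad and linear speed of each of bolt, drift below 0.03 m/s and x of hex0 in the frame of tray between -0.068 and 0.068 m and y of hex0 in the frame of tray between -0.093 and 0.093 m and z of each of hex0, hex1, hex2 in the frame of tray below 0.042 m and x of hex1 in the frame of tray between -0.068 and 0.068 m and y of hex1 in the frame of tray between -0.093 and 0.093 m and x of hex2 in the frame of tray between -0.068 and 0.068 m and y of hex2 in the frame of tray between -0.093 and 0.093 m and horizontal distance between each of sleeve0, sleeve1, sleeve2 and tub below 0.078 m and z of each of sleeve0, sleeve1, sleeve2 in the frame of tub below 0.048 m); the robot touches nothing.
It fails at once if the wrench or the sanding block is moved by more than 30 mm (distance of any of wrench, sandblock from where it was at the start of the episode above 0.03 m).
Of hex0, hex1, hex2, sleeve0, sleeve1, sleeve2 only 3 to 5 are there at a start; the rules pass over those that are not, and their reading is None.
At some moment in a run one of hex0, hex1, hex2, sleeve0, sleeve1, sleeve2 may be knocked a few centimetres aside while the robot is not near it.
It also fails if it takes over 210 s, if anything falls off the work surface, if the arm or the gripper's body presses on something with over 40 N, if the wrist force passes 120 N, or if a joint passes its speed limit or range.

### The arm

A 6-joint arm with a two-finger parallel gripper is mounted at the origin on the work surface. World frame = base frame: x ahead of the robot, y to its left, z up, the work surface at z = 0. Lengths are in mm, angles in rad, forces in N, time in s.
With the tool pointing down it reaches from about 400 to 925 mm from the base axis. Payload 12.5 kg.
Tool frame: the origin (TCP) lies midway between the tips of the shut fingers; the grasp point (between the pads) lies 19 mm behind it; z points along the fingers, y is the line along which they close (so a half turn about z gives the same grasp; the last joint's range is limited). The gripper opens to 95 mm and grips with 3 to 60 N. Pads are 20 mm wide; open, the fingers measure 119 mm over their backs; the gripper's body (75 mm by 180 mm) begins 59 mm behind the grasp point.
Start: joints at [-1.319, 0.491, 1.559, -0, 1.092, -0.106], TCP at [218.908, -585.431, 179.061] pointing down, gripper open.
Joint ranges: [-3.1, 3.1], [-0.84, 2.19], [0.05, 2.79], [-1.13, 4.28], [0.06, 2.93], [-2.69, 2.69]. Speed limits (rad/s): [2.22, 2.22, 2.79, 3.14, 3.14, 3.14].

### API

Orientations are given as [roll, pitch, yaw] about the fixed x, y, z axes, in that order (R = Rz(yaw) Ry(pitch) Rx(roll)).
In Python, from cell import env gives the robot as it stands.
- The arm moves only by the tool arm_command, never from a script. Its argument "targets" is a list of rows, each a list of 5 numbers: the shift along the tool's x, y, z in mm, then the turn about the tool's z in degrees, then the opening, from 0 (shut) to 1 (fully open). In form: [[tx, ty, tz, roll, fingers], ...]. A call has 1 to 5 rows; each row is the pose to reach, as a shift and turn from the pose commanded when the call began, along the tool's axes at that moment; what a row does not reach only later rows make up. A row lasts 1/10 s, in which the tool goes at most 50 mm and 8.59 degrees, less where a joint would pass 70% of its speed; a pose out of reach is approached as far as the arm can. A call with a gripper value outside its range is refused whole. The fingers move at their own pace and stop on an object; the grip force is fixed at half the most. Time passes only in rows, so rows that repeat a pose let the fingers close. It gives the time, the measured TCP pose, the force, the opening and the grip force at its end, in the units of the state.
- env.state(): the state, without advancing time (a new reading comes with each control period).
- env.read_camera(name): name is "scene" or "top"; returns a dict with "frame" (420x560x3 uint8, red, green, blue), "vertical_fov" (degrees; the focal length in pixels is half the picture's height over the tangent of half this angle, whatever the lens; pixels are square), "cx", "cy" (the principal point, pixels), "world_from_camera" (4x4, takes a point from camera to world coordinates). Camera axes: x right, y down, z forward; pixel columns grow to the right and rows downward; lengths in mm; the calibration is good to about 2 mm. A picture is of the moment at which its call begins. There is no depth.
- env.job_done(): hands the job in; it is judged then, once.
The state is a dict: "t": time; "joints": joint angles; "qvel": joint speeds; "tau": joint torques, N m; "eef_pos": TCP position; "tcp_rot": TCP orientation; "ft_force": force on the tool from outside, world axes, zero at the start; "moment": the same for the moment, N m; "opening": opening from 0.0 (shut) to 1.0 (fully open); "grip_force": force on a finger pad.
Only numpy, scipy, OpenCV 4.12 (cv2) and the standard library are available. Lean on these libraries where they do the work, as an engineer would, in place of code of your own. Each camera call takes 0.05 s, during which the arm holds its last target. There are 200 camera calls.

## Working session

There is one attempt and no reset: what is moved stays moved. The work goes in short steps, Python scripts to look and compute and a tool call to move; the robot and the scene stay as the last step left them, time stands still between calls to the robot, and variables do not carry over. Pictures are saved under pics/ and viewed, at most 14 in all, crops included, and the job is handed in when it is done.

Besides the shell and the picture viewer there is one more tool, called after "Request:" as name([rows], argument=value, ...), one row to a line, values as JSON. arm_command: Moves the arm, as the interface text tells. Its arguments: {"type":"object","properties":{"targets":{"type":"array","items":{"type":"array","items":{"type":"number"}}}},"required":["targets"]}

```bash
mkdir -p pics; ls
cat > h.py <<'E'
import numpy as np, cv2
from cell import env
def cam(n):
    c=env.read_camera(n); f=c["frame"].shape[0]/2/np.tan(np.radians(c["vertical_fov"]/2)); c["f"]=f; return c
def ray(c,u,v):
    T=np.array(c["world_from_camera"]); d=T[:3,:3]@np.array([(u-c["cx"])/c["f"],(v-c["cy"])/c["f"],1]); return T[:3,3],d
def onz(c,u,v,z):
    o,d=ray(c,u,v); return o+d*(z-o[2])/d[2]
def proj(c,p):
    T=np.array(c["world_from_camera"]); q=T[:3,:3].T@(np.array(p)-T[:3,3]); return c["f"]*q[0]/q[2]+c["cx"],c["f"]*q[1]/q[2]+c["cy"]
def save(c,name,box=None,k=1):
    im=c["frame"][:,:,::-1]
    if box: im=im[box[1]:box[3],box[0]:box[2]]
    cv2.imwrite("pics/"+name,cv2.resize(im,None,fx=k,fy=k,interpolation=cv2.INTER_CUBIC))
E
python3 - <<'E'
from h import *
for n in("top","scene"):
    c=cam(n); save(c,n+"0.png",k=1.4); print(n,c["vertical_fov"],c["cx"],c["cy"],np.round(c["world_from_camera"],3).tolist())
    np.save(n+"0.npy",c,allow_pickle=True)
print(env.state())
E
```

```text
pics
top 49.48595497384141 279.59577083317595 204.55814569402438 [[-0.008, -0.984, 0.181, 283.714], [-1.0, 0.006, -0.016, 21.504], [0.014, -0.181, -0.983, 1061.354], [0.0, 0.0, 0.0, 1.0]]
scene 57.58202541474654 280.467618710101 208.80216981639182 [[0.25, 0.632, -0.734, 1096.184], [0.968, -0.157, 0.194, -179.702], [0.007, -0.759, -0.651, 632.305], [0.0, 0.0, 0.0, 1.0]]
{'t': 0.1, 'joints': array([-1.31862692e+00,  4.91459847e-01,  1.55937896e+00,  4.29440387e-06,
        1.09171778e+00, -1.05621506e-01]), 'qvel': array([-0.00095745, -0.00032792, -0.00157029, -0.00032632, -0.00049505,
       -0.00013668]), 'tau': array([ 3.57057375e-03, -6.13625407e+01, -2.58606452e+01,  6.94282958e-02,
        4.70296293e-02, -3.47194316e-05]), 'eef_pos': array([ 218.82587292, -585.17380524,  178.54799294]), 'tcp_rot': array([-3.14063450e+00, -1.05410469e-04,  3.57788878e-01]), 'ft_force': array([ 0.05919022, -0.00952458,  0.19083289]), 'moment': array([0.00677907, 0.01172551, 0.00955258]), 'grip_force': 0.0, 'opening': 0.9971365365870966}
```

View pics/top0.png

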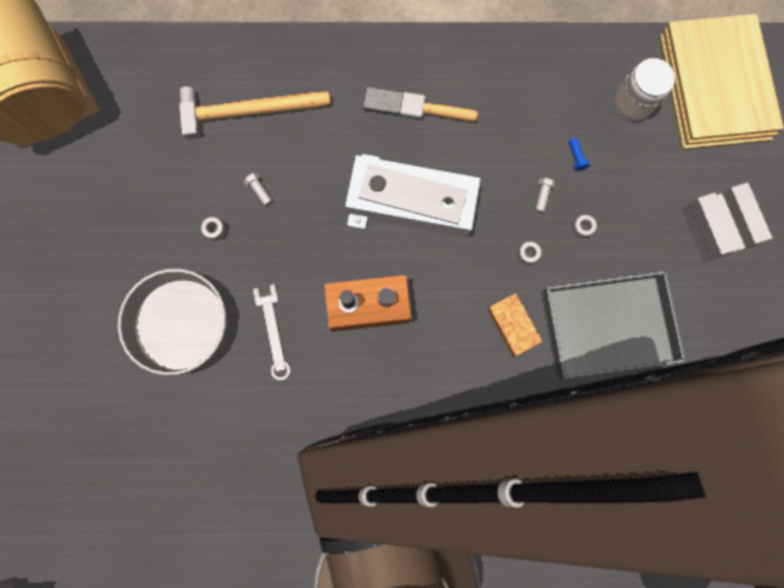

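View pics/scene0.png

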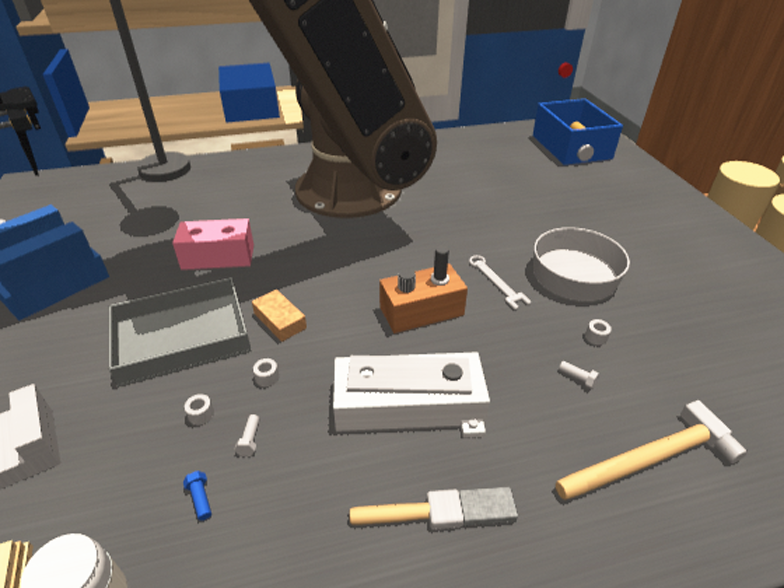

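The top view shows the following (in pixels of the 784×588 picture):
- **Hex bolts:** two grey ones at (258,188) and (545,193). The blue bolt at (580,154) is a decoy.
- **Sleeves:** (212,228), (586,225) and (530,252).
- **Rack:** the wooden one is at (367,301), holding the black-handled drift on the left and the bolt on the right. The pink block in the scene view at (213,243) is a decoy because it isn't wood-coloured and holds nothing.
- **Block and plate:** the plate hole is at about (448,201) and the pivot at (377,183).
- **Containers:** tub at (172,322), tray at (615,325).

Run:
```python
from h import *
c=np.load("top0.npy",allow_pickle=True).item(); g=cv2.cvtColor(c["frame"],cv2.COLOR_RGB2GRAY)
hsv=cv2.cvtColor(c["frame"],cv2.COLOR_RGB2HSV)
m=((g>105)&(hsv[:,:,1]<70)).astype(np.uint8)
n,l,s,ct=cv2.connectedComponentsWithStats(m)
def P(u,v,z): return np.round(onz(c,u,v,z),0)[:2]
for i in range(1,n):
    x,y,w,h,a=s[i]
    if a<40 or y>280: continue
    cn=max(cv2.findContours((l==i).astype(np.uint8),0,2)[0],key=cv2.contourArea)
    r=cv2.minAreaRect(cn); print("grey",(x,y,w,h,a),np.round(ct[i]),"z10",P(*ct[i],10),"rect",np.round(r[0]),np.round(r[1]),round(r[2]),"ctr z26",P(*r[0],26))
    if 8<w<40 and h<40:
        p=np.argwhere(l==i)[:,::-1]; W=np.array([onz(c,u,v,10)[:2] for u,v in p]); mu=W.mean(0); e,V=np.linalg.eigh(np.cov((W-mu).T)); t=(W-mu)@V[:,1]; print("   axis",V[:,1],"ext",t.min(),t.max(),"mid",mu+V[:,1]*(t.min()+t.max())/2)
m=((hsv[:,:,0]<20)&(hsv[:,:,1]>120)&(g>60)).astype(np.uint8)
n,l,s,ct=cv2.connectedComponentsWithStats(m)
for i in range(1,n):
    x,y,w,h,a=s[i]
    if a<300 or y>260: continue
    cn=max(cv2.findContours((l==i).astype(np.uint8),0,2)[0],key=cv2.contourArea); r=cv2.minAreaRect(cn)
    print("orange",s[i],"rect c z62",P(*r[0],62),"box",[P(*b,62).tolist() for b in cv2.boxPoints(r)])
b=(180,90,350,245); save(c,"crop1.png",b,4.6)
```

```text
grey (np.int32(25), np.int32(0), np.int32(535), np.int32(20), np.int32(8650)) [289.   8.] z10 [987. -23.] rect [292.  10.] [ 19. 534.] 90 ctr z26 [971. -30.]
grey (np.int32(440), np.int32(40), np.int32(43), np.int32(43), np.int32(1072)) [461.  60.] z10 [ 844. -453.] rect [460.  62.] [31. 47.] 45 ctr z26 [ 830. -444.]
grey (np.int32(127), np.int32(61), np.int32(14), np.int32(36), np.int32(414)) [133.  79.] z10 [794. 362.] rect [133.  78.] [35. 12.] 85 ctr z26 [787. 357.]
   axis [-0.9942292  -0.10727674] ext -48.06293928183052 44.932068140909955 mid [795.34965351 362.07317018]
grey (np.int32(259), np.int32(61), np.int32(46), np.int32(23), np.int32(701)) [282.  72.] z10 [811.  -3.] rect [281.  72.] [44. 17.] 8 ctr z26 [803.  -2.]
grey (np.int32(246), np.int32(109), np.int32(98), np.int32(56), np.int32(3646)) [295. 137.] z10 [643. -33.] rect [295. 137.] [93. 41.] 11 ctr z26 [638. -32.]
grey (np.int32(173), np.int32(122), np.int32(21), np.int32(25), np.int32(219)) [183. 133.] z10 [652. 236.] rect [184. 133.] [25. 13.] 45 ctr z26 [647. 229.]
   axis [-0.82684727 -0.56242653] ext -29.13484
[... 2527 characters left out ...]
p.int32(119)) [248. 216.] z10 [451.  79.] rect [248. 216.] [15. 13.] 90 ctr z26 [449.  77.]
   axis [-0.9228326  -0.38520125] ext -19.192467089822177 17.770725294997302 mid [451.77063744  79.64637375]
orange [   0    0   61  103 3871] rect c z62 [839. 591.] box [[972.0, 675.0], [972.0, 531.0], [711.0, 511.0], [711.0, 648.0]]
orange [141  69  95  17 391] rect c z62 [770. 218.] box [[761.0, 328.0], [793.0, 109.0], [779.0, 107.0], [748.0, 325.0]]
orange [ 232  197   62   38 1563] rect c z62 [444.  44.] box [[473.0, 114.0], [487.0, -18.0], [414.0, -25.0], [401.0, 105.0]]
orange [349 211  38  43 872] rect c z62 [ 405. -188.] box [[433.0, -146.0], [456.0, -192.0], [378.0, -229.0], [355.0, -184.0]]
```

View pics/crop1.png

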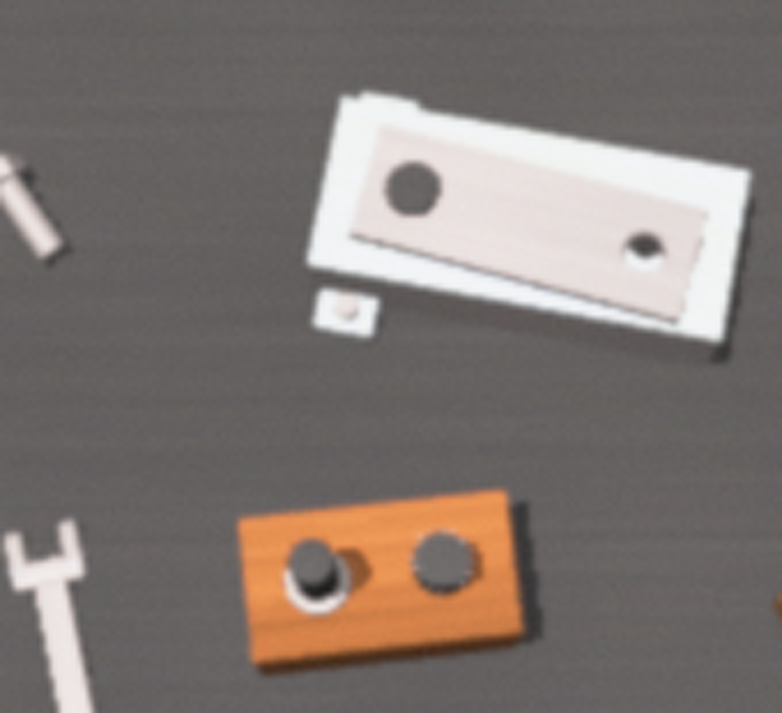

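The crop shows the plate hole at about (646,252), with a dark crescent of the block's hole towards +x. The pivot is at (413,188), the drift's handle top at (315,560), and the bolt head at (443,560) in the wooden (orange) rack. The rack fits the description: wood-coloured, and it holds the drift and the bolt.

Run:
```python
from h import *
c=np.load("top0.npy",allow_pickle=True).item(); s=np.load("scene0.npy",allow_pickle=True).item()
P=lambda u,v,z: np.round(onz(c,180+u/4.6,90+v/4.6,z),1)[:2]
B=np.array([P(*p,52) for p in((343,97),(750,170),(722,340),(308,265))]); print("block",B.tolist(),B.mean(0),[np.linalg.norm(B[i]-B[i-1]) for i in range(4)])
d=(B[0]+B[3]-B[1]-B[2]); d/=np.linalg.norm(d); print("blk y axis",d,"hole",B.mean(0)-60*d,"pivot",B.mean(0)+60*d)
h=P(646,252,60); pv=P(413,188,66); print("plate hole",h,"pivot",pv,np.linalg.norm(h-pv))
R=np.array([P(*p,62) for p in((238,519),(506,490),(522,636),(253,661))]); e=R[0]+R[3]-R[1]-R[2]; e/=np.linalg.norm(e); print("rack",R.mean(0),e,[np.linalg.norm(R[i]-R[i-1]) for i in range(4)],"holes",R.mean(0)+30*e,R.mean(0)-30*e)
print("drift top",P(315,558,126),"collar",P(317,578,68),"bolt top",P(443,561,92))
S=lambda u,v,z: np.round(onz(s,u/1.4,v/1.4,z),1)[:2]
print("scene: plate hole",S(367,372,60),"pivot",S(453,371,66),"drift",S(442,250,126),"bolt",S(407,275,92),"hexR",S(248,433,10),"hexL",S(579,374,10),"sleeves",S(198,404,26),S(265,366,26),S(600,326,26))
save(s,"crop2.png",(230,160,360,320),3.7); save(c,"crop3.png",(295,115,355,160),13)
```

```text
block [[691.8, 62.2], [652.2, -143.8], [563.2, -126.9], [603.0, 79.6]] [627.55  -32.225] [np.float64(90.4886733243448), np.float64(209.7716854105911), np.float64(90.59034164854441), np.float64(210.30047551063691)]
blk y axis [0.18901515 0.98197417] hole [616.20909102 -91.14345028] pivot [638.89090898  26.69345028]
plate hole [606.5 -89.1] pivot [638.2  26.8] 120.1569806544755
rack [443.5    43.625] [-0.09535341  0.99544348] [np.float64(69.64947953861535), np.float64(130.70944877857912), np.float64(71.92218016717793), np.float64(129.3856638117222)] holes [440.63939764  73.48830447] [446.36060236  13.76169553]
drift top [441.7  71.6] collar [441.8  73.7] bolt top [445.6  13.4]
scene: plate hole [608.2 -86.5] pivot [640.7  28.7] drift [443.6  74.2] bolt [451.1  14.7] hexR [ 632.5 -259.2] hexL [648.1 233.6] sleeves [ 578.9 -322.2] [ 530.6 -226.5] [575.8 307.9]
```

View pics/crop2.png

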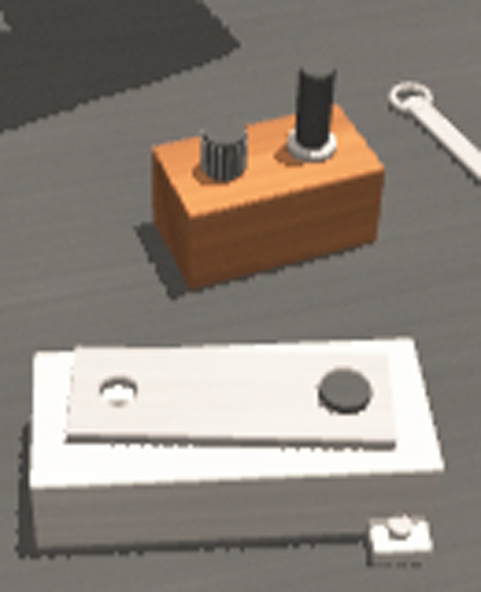

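View pics/crop3.png

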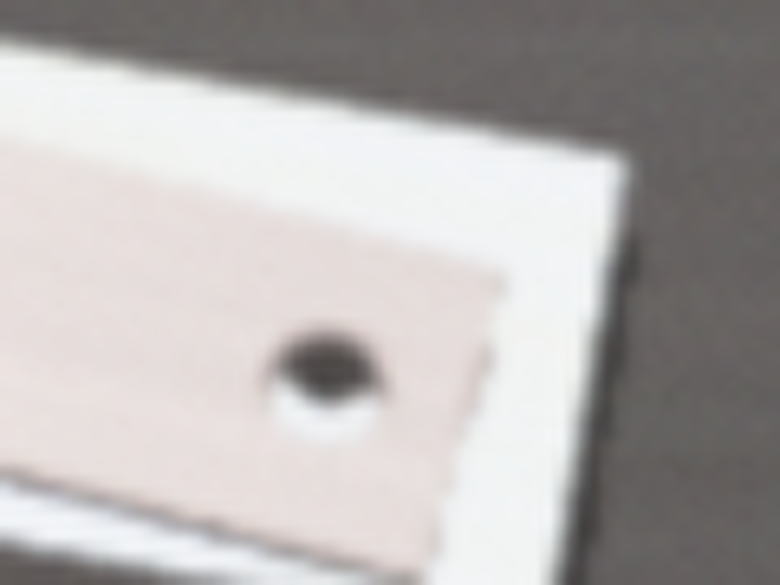

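```bash
cat >> h.py <<'E'
def rel(p,yawdeg=None):
    "shift along tool axes and turn (deg) to bring the TCP to p (world mm), yaw"
    from scipy.spatial.transform import Rotation as R
    s=env.state(); r=R.from_euler("xyz",s["tcp_rot"]).as_matrix(); y=np.degrees(np.arctan2(r[1,0],r[0,0]))
    t=np.round(r.T@(np.array(p)-s["eef_pos"]),1)
    return "t=%.1f tcp=%s yaw=%.1f op=%.2f F=%s g=%.0f -> %s roll %s"%(s["t"],np.round(s["eef_pos"],1),y,s["opening"],np.round(s["ft_force"],1),s["grip_force"],t.tolist(),None if yawdeg is None else round(-(yawdeg-y),1))
E
python3 - <<'E'
from h import *
print(rel((400,-300,230),90))
E
```

```text
t=0.1 tcp=[ 218.8 -585.2  178.5] yaw=20.5 op=1.00 F=[ 0.1 -0.   0.2] g=0 -> [269.6, -203.7, -51.2] roll -69.5
```

Request:
arm_command([
  [0,0,-40,-8,0.6],
  [0,0,-60,-16,0.6],
  [0,0,-60,-24,0.6],
  [0,0,-60,-32,0.6],
  [0,0,-60,-40,0.6],
])

```text
t: 0.6
eef_pos: [218.9, -585.2, 238.9]
tcp_rot: [-3.141, -0.0, 1.062]
ft_force: [-0.5, -0.7, 0.2]
opening: 0.639
grip_force: 0.0
```

Request:
arm_command([
  [0,0,0,-8,0.6],
  [0,0,0,-16,0.6],
  [0,0,0,-24,0.6],
  [0,0,0,-29.5,0.6],
  [0,0,0,-29.5,0.6],
])

```text
t: 1.1
eef_pos: [218.9, -585.3, 238.7]
tcp_rot: [-3.141, -0.001, 1.572]
ft_force: [-0.0, 0.0, -0.8]
opening: 0.602
grip_force: 0.0
```

Run:
```python
from h import *
print(rel((443,73,200),90))
```

```text
t=1.1 tcp=[ 218.9 -585.3  238.7] yaw=90.1 op=0.60 F=[-0.   0.  -0.8] g=0 -> [658.0, 225.0, 39.1] roll 0.1
```

Request:
arm_command([
  [200,150,0,0,0.6],
  [200,150,0,0,0.6],
  [200,150,0,0,0.6],
  [200,150,0,0,0.6],
  [200,150,0,0,0.6],
])

```text
t: 1.6
eef_pos: [369.7, -383.7, 239.0]
tcp_rot: [3.142, 0.0, 1.567]
ft_force: [1.6, -1.5, 0.7]
opening: 0.603
grip_force: 0.0
```

Request:
arm_command([
  [230,60,0,0,0.6],
  [230,60,0,0,0.6],
  [230,60,0,0,0.6],
  [230,60,0,0,0.6],
  [230,60,0,0,0.6],
])

```text
t: 2.1
eef_pos: [428.9, -152.9, 239.1]
tcp_rot: [3.141, -0.0, 1.568]
ft_force: [0.4, -0.3, -0.2]
opening: 0.602
grip_force: 0.0
```

Request:
arm_command([
  [220,15,20,0,0.6],
  [220,15,20,0,0.6],
  [220,15,20,0,0.6],
  [220,15,20,0,0.6],
  [220,15,20,0,0.6],
])

```text
t: 2.6
eef_pos: [443.4, 67.8, 218.7]
tcp_rot: [-3.141, -0.0, 1.57]
ft_force: [0.0, -1.2, -0.2]
opening: 0.6
grip_force: 0.0
```

Run:
```python
from h import *
print(rel((442.5,73,76),90))
for n in("top","scene"):
    c=cam(n); print(n,[np.round(proj(c,p)) for p in ((442.5,73,126),(443,73,62))])
save(c,"a1.png",(180,60,400,260),3.6)
```

```text
t=2.6 tcp=[443.4  67.8 218.7] yaw=89.9 op=0.60 F=[ 0.  -1.2 -0.2] g=0 -> [5.2, -0.8, 142.7] roll -0.1
top [array([248., 211.]), array([249., 216.])]
scene [array([315., 178.]), array([313., 201.])]
```

View pics/a1.png

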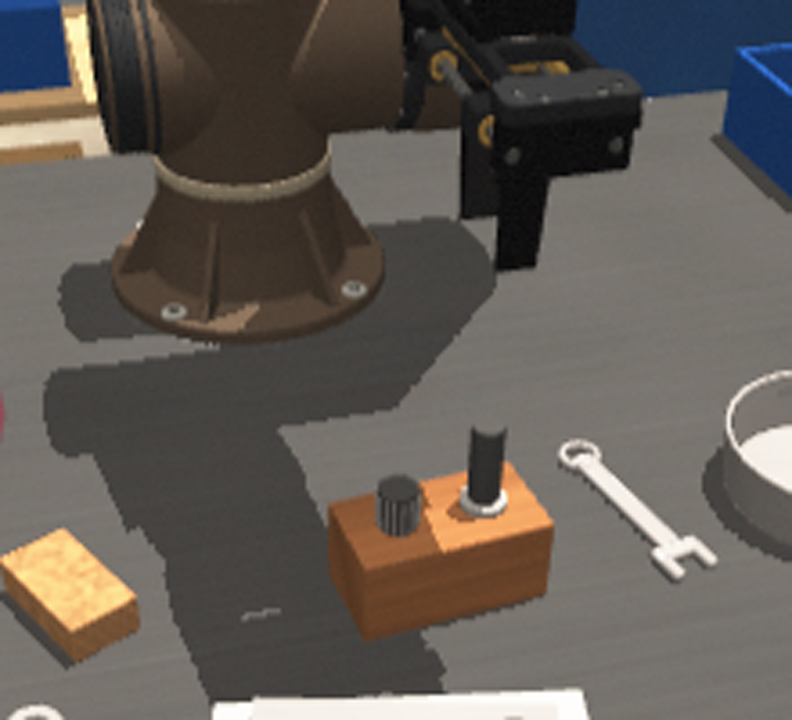

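The picture shows the gripper high above the rack. The drift handle is at (487,463) and the bolt at (398,505), with the rack undisturbed. I'll descend onto the drift.

Request:
arm_command([
  [5,-1,40,0,0.6],
  [5,-1,80,0,0.6],
  [5,-1,115,0,0.6],
  [5,-1,143,0,0.6],
  [5,-1,143,0,0.6],
])

```text
t: 3.2
eef_pos: [441.3, 68.7, 73.6]
tcp_rot: [-3.136, 0.0, 1.568]
ft_force: [-0.0, 0.4, -0.4]
opening: 0.599
grip_force: 0.0
```

Request:
arm_command([
  [0,0,0,0,0.1],
  [0,0,0,0,0.1],
  [0,0,0,0,0.1],
  [0,0,0,0,0.1],
  [0,0,0,0,0.1],
])

```text
t: 3.7
eef_pos: [443.1, 69.6, 76.6]
tcp_rot: [3.141, 0.0, 1.571]
ft_force: [-1.3, 0.7, 0.5]
opening: 0.234
grip_force: 0.5
```

Request:
arm_command([
  [0,0,0,0,0.1],
  [0,0,0,0,0.1],
  [0,0,-10,0,0.1],
  [0,0,-30,0,0.1],
  [0,0,-60,0,0.1],
])

```text
t: 4.2
eef_pos: [442.0, 69.6, 136.2]
tcp_rot: [-3.139, 0.0, 1.571]
ft_force: [0.8, -0.2, -2.3]
opening: 0.224
grip_force: 30.0
```

Request:
arm_command([
  [0,0,-45,0,0.1],
  [-20,30,-60,0,0.1],
  [-50,60,-60,0,0.1],
  [-85,90,-60,0,0.1],
  [-120,120,-60,0,0.1],
])

```text
t: 4.7
eef_pos: [563.7, -51.6, 196.8]
tcp_rot: [3.141, 0.0, 1.571]
ft_force: [0.4, 0.3, -2.4]
opening: 0.217
grip_force: 30.0
```

Request:
arm_command([
  [-30,30,0,0,0.1],
  [-43,50,10,0,0.1],
  [-43,50,25,0,0.1],
  [-43,50,35,0,0.1],
  [-43,50,35,0,0.1],
])

```text
t: 5.2
eef_pos: [611.9, -93.0, 159.9]
tcp_rot: [-3.139, -0.001, 1.571]
ft_force: [-0.3, -0.1, -1.5]
opening: 0.223
grip_force: 30.0
```

Run:
```python
from h import *
print(rel((612,-90,140),90))
s=env.state()["eef_pos"]
for n in("top","scene"):
    c=cam(n); print(n,[np.round(proj(c,p),1) for p in ((s[0],s[1],s[2]-72),(s[0],s[1],s[2]-12),(606.5,-89,60),(616.5,-91,60))]); np.save(n+"1.npy",c,allow_pickle=True)
    save(c,"b_"+n+".png",(220,130,340,220) if n=="scene" else (240,90,360,180),6.5)
```

```text
t=5.2 tcp=[611.9 -93.  159.9] yaw=90.0 op=0.22 F=[-0.3 -0.1 -1.5] g=30 -> [3.0, 0.2, 19.9] roll 0.0
top [array([323.4, 138.6]), array([326.5, 129.4]), array([320.4, 144.8]), array([321.1, 140.6])]
scene [array([258.9, 258.1]), array([257.9, 235.5]), array([260.7, 265.3]), array([260.8, 269.3])]
```

View pics/b_scene.png

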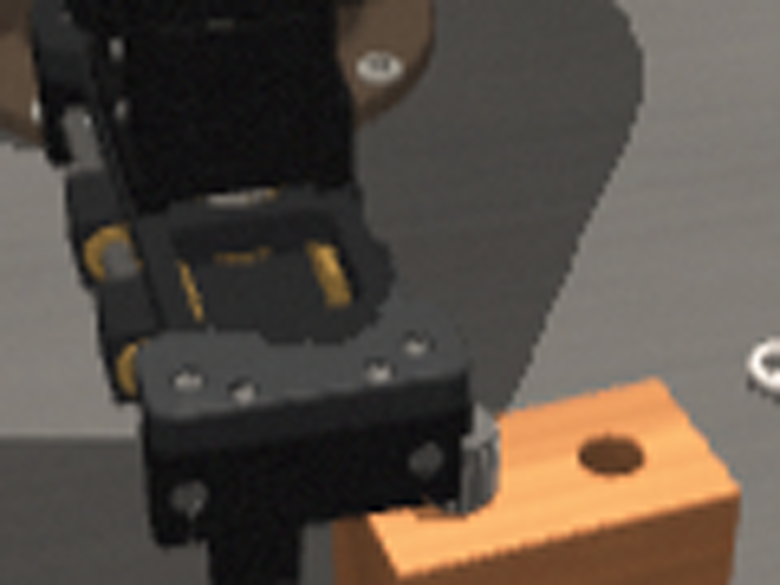

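The crop sits too high: it shows only the gripper body and the empty rack hole at (612,455). I'll crop lower, onto the tip.

Run:
```python
from h import *
c=np.load("scene1.npy",allow_pickle=True).item(); save(c,"b2.png",(230,210,300,290),7)
```

```text
(no output)
```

View pics/b2.png

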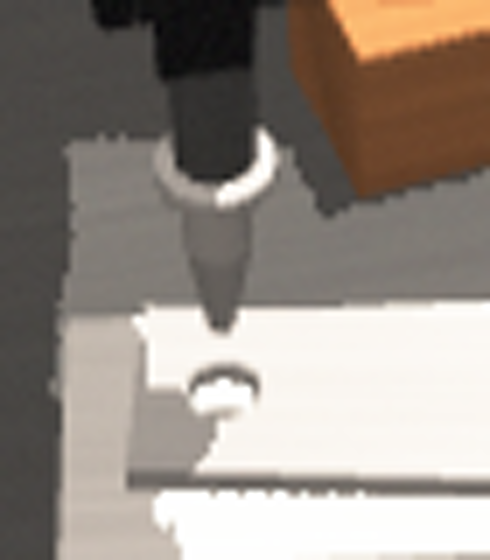

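The tip is at full-res pixel (261.7,257.1) and the plate hole at (262.1,265.7). The shaft looks vertical. The row offset needs a check against the top view before I descend.

Run:
```python
from h import *
c=np.load("scene1.npy",allow_pickle=True).item(); t=np.load("top1.npy",allow_pickle=True).item()
print("a1 finger tip pred (seen 323.6,134.4)",proj(c,(443.4+30,67.8,218.7)),proj(c,(443.4+45,67.8,218.7)))
print("tcp pred",proj(c,(611.9,-93,159.9)),proj(c,(611.9+20,-93,159.9)),proj(c,(611.9+20,-93,178.9)))
print("tip centre/collar top edge pred",proj(c,(612+3,-89.7,87.3)),proj(c,(612+16,-89.7,151.3)))
print("x,y of tip at heights, scene, edge px (261.7,257.1):",[onz(c,261.7,257.1,z) for z in(86,90,94)])
im=np.vstack([cv2.resize(t["frame"][90:180,240:360],(600,450),interpolation=cv2.INTER_CUBIC)]); cv2.imwrite("pics/b3.png",im[:,:,::-1])
```

```text
a1 finger tip pred (seen 323.6,134.4) (np.float64(320.4556176225657), np.float64(150.37728447300583)) (np.float64(322.907827848116), np.float64(154.2787278584812))
tcp pred (np.float64(257.6941920428011), np.float64(230.73332123745817)) (np.float64(260.06190736154474), np.float64(238.4771167671012)) (np.float64(259.7576415101537), np.float64(230.5957382157341))
tip centre/collar top edge pred (np.float64(260.9345230622029), np.float64(259.14382584043733)) (np.float64(261.56028203760695), np.float64(240.08615911493325))
x,y of tip at heights, scene, edge px (261.7,257.1): [array([609.11772571, -86.96088306,  86.        ]), array([612.6839854 , -87.63992594,  90.        ]), array([616.2502451 , -88.31896883,  94.        ])]
```

View pics/b3.png

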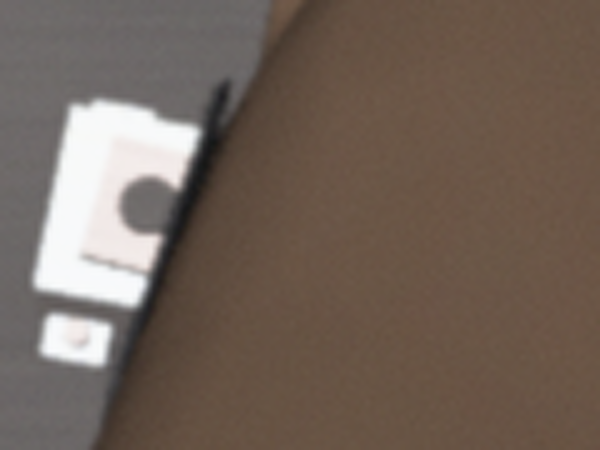

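The gripper hides the hole from the top camera, so only the pivot shows, at (148,205). I'll lower the tip almost to the plate, where height no longer blurs the comparison, and look at it against the hole rim.

Request:
arm_command([
  [0,0,8,0,0.1],
  [0,0,15,0,0.1],
  [0,0,20,0,0.1],
  [0,0,23,0,0.1],
  [0,0,23,0,0.1],
])

```text
t: 5.8
eef_pos: [612.7, -93.4, 137.5]
tcp_rot: [-3.141, -0.0, 1.571]
ft_force: [0.9, -0.2, -2.3]
opening: 0.224
grip_force: 30.0
```

Run:
```python
from h import *
print(rel((612,-90,140),90))
c=cam("scene"); save(c,"b4.png",(235,225,290,285),10)
print(proj(c,(606.5,-89,60)),proj(c,(612,-90,64)))
```

```text
t=5.8 tcp=[612.7 -93.4 137.5] yaw=90.0 op=0.22 F=[ 0.9 -0.2 -2.3] g=30 -> [3.4, -0.7, -2.5] roll 0.0
(np.float64(260.7237836226681), np.float64(265.29336201861963)) (np.float64(260.765979251483), np.float64(266.1196232284266))
```

View pics/b4.png

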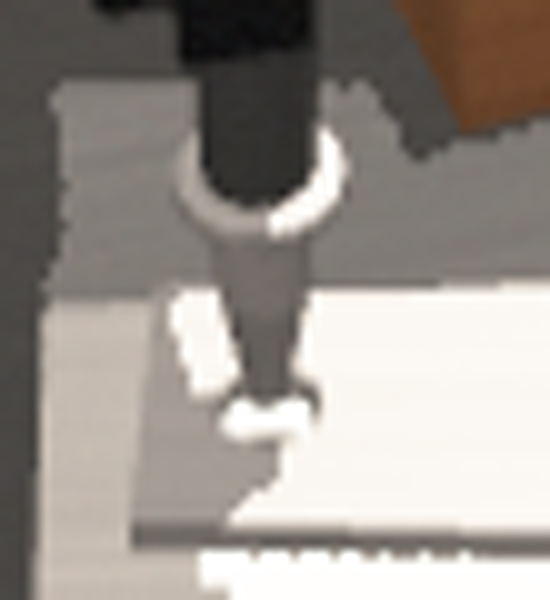

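The tip's front edge is at full-res (261.8,265.3), level with the hole centre at (261.8,265.2), so it's over the plate hole. I'll lower it just into the plate's hole and feel for the +x wall.

Request:
arm_command([
  [0,0,3,0,0.1],
  [0,0,6,0,0.1],
  [0,0,8,0,0.1],
  [0,0,9,0,0.1],
  [0,0,9,0,0.1],
])

```text
t: 6.35
eef_pos: [612.8, -93.4, 128.8]
tcp_rot: [-3.141, 0.0, 1.571]
ft_force: [-0.4, 0.5, -1.4]
opening: 0.225
grip_force: 30.0
```

Request:
arm_command([
  [0,0.5,0,0,0.1],
  [0,1,0,0,0.1],
  [0,1,0,0,0.1],
])

```text
t: 6.65
eef_pos: [614.0, -93.5, 129.1]
tcp_rot: [3.141, 0.0, 1.571]
ft_force: [0.6, 0.1, -2.1]
opening: 0.219
grip_force: 30.0
```

Request:
arm_command([
  [0,0.5,0,0,0.1],
  [0,1,0,0,0.1],
  [0,1,0,0,0.1],
])

```text
t: 6.95
eef_pos: [615.0, -93.4, 129.1]
tcp_rot: [3.141, 0.0, 1.571]
ft_force: [0.2, -0.0, -2.3]
opening: 0.226
grip_force: 30.0
```

Request:
arm_command([
  [0,0.5,0,0,0.1],
  [0,1,0,0,0.1],
  [0,1,0,0,0.1],
])

```text
t: 7.25
eef_pos: [616.0, -93.5, 129.0]
tcp_rot: [3.142, 0.0, 1.571]
ft_force: [-0.1, -0.0, -2.8]
opening: 0.22
grip_force: 30.0
```

Request:
arm_command([
  [0,0.5,0,0,0.1],
  [0,1,0,0,0.1],
  [0,1,0,0,0.1],
])

```text
t: 7.55
eef_pos: [616.7, -93.4, 128.9]
tcp_rot: [-3.141, -0.0, 1.571]
ft_force: [-1.9, 0.1, -2.1]
opening: 0.226
grip_force: 30.0
```

Contact with the plate wall comes at x≈616.5, so in TCP terms the plate hole is at about 610.7 and the block hole at about 620. I'll lower into the block's hole.

Request:
arm_command([
  [0,-0.5,2,0,0.1],
  [0,-0.5,4,0,0.1],
  [0,-0.5,6,0,0.1],
  [0,-0.5,6,0,0.1],
])

```text
t: 7.95
eef_pos: [616.1, -93.4, 122.6]
tcp_rot: [-3.141, -0.0, 1.571]
ft_force: [-2.6, 0.0, -3.0]
opening: 0.224
grip_force: 30.0
```

Request:
arm_command([
  [0,0,2,0,0.1],
  [0,0,4,0,0.1],
  [0,0,5,0,0.1],
  [0,0,5,0,0.1],
])

```text
t: 8.35
eef_pos: [616.0, -93.4, 117.8]
tcp_rot: [-3.141, -0.0, 1.571]
ft_force: [-2.9, -0.2, -1.5]
opening: 0.221
grip_force: 30.2
```

Request:
arm_command([
  [-0.3,0.7,2,0,0.1],
  [-0.6,1.4,4,0,0.1],
  [-0.9,2,6,0,0.1],
  [-1,2,8,0,0.1],
  [-1,2,8,0,0.1],
])

```text
t: 8.85
eef_pos: [618.2, -94.4, 109.5]
tcp_rot: [-3.141, -0.0, 1.571]
ft_force: [-4.2, 0.6, -2.3]
opening: 0.217
grip_force: 30.1
```

Request:
arm_command([
  [0,0.5,2,0,0.1],
  [0,1,4,0,0.1],
  [0,1.5,6,0,0.1],
  [0,1.5,6,0,0.1],
])

```text
t: 9.25
eef_pos: [619.9, -94.4, 103.6]
tcp_rot: [-3.141, 0.0, 1.571]
ft_force: [-3.6, -0.5, -1.8]
opening: 0.225
grip_force: 30.1
```

Request:
arm_command([
  [0,0,2,0,0.1],
  [0,0,4,0,0.1],
  [0,0,6,0,0.1],
  [0,0,6,0,0.1],
])

```text
t: 9.65
eef_pos: [619.7, -94.4, 97.4]
tcp_rot: [-3.141, -0.0, 1.571]
ft_force: [-3.7, -0.0, -3.1]
opening: 0.222
grip_force: 30.1
```

Request:
arm_command([
  [0,0,1,0,0.1],
  [0,0,2,0,0.1],
  [0,0,4,0,0.1],
  [0,0,4,0,0.1],
])

```text
t: 10.05
eef_pos: [619.9, -94.4, 93.7]
tcp_rot: [-3.141, 0.0, 1.571]
ft_force: [-3.4, 0.6, -1.8]
opening: 0.222
grip_force: 30.1
```

Request:
arm_command([
  [0,0,1,0,0.1],
  [0,0,2,0,0.1],
  [0,0,3,0,0.1],
  [0,0,3,0,0.1],
])

```text
t: 10.45
eef_pos: [619.9, -94.4, 90.9]
tcp_rot: [-3.142, 0.0, 1.571]
ft_force: [-3.1, -0.4, -1.6]
opening: 0.224
grip_force: 30.1
```

Request:
arm_command([
  [0,0,1,0,0.1],
  [0,0,2,0,0.1],
  [0,0,3,0,0.1],
  [0,0,3,0,0.1],
])

```text
t: 10.85
eef_pos: [619.9, -94.4, 87.8]
tcp_rot: [-3.141, 0.0, 1.571]
ft_force: [-3.8, -0.4, -1.5]
opening: 0.226
grip_force: 30.1
```

Request:
arm_command([
  [0,0,2,0,0.1],
  [0,0,5,0,0.1],
  [0,0,8,0,0.1],
  [0,0,10,0,0.1],
  [0,0,10,0,0.1],
])

```text
t: 11.35
eef_pos: [619.7, -94.4, 77.4]
tcp_rot: [-3.141, -0.0, 1.571]
ft_force: [-3.1, -0.0, -4.1]
opening: 0.224
grip_force: 30.0
```

Request:
arm_command([
  [0,0,1,0,0.1],
  [0,0,2,0,0.1],
  [0,0,3,0,0.1],
  [0,0,3.5,0,0.1],
  [0,0,3.5,0,0.1],
])

```text
t: 11.85
eef_pos: [620.0, -94.5, 74.7]
tcp_rot: [3.141, 0.0, 1.571]
ft_force: [-4.4, -0.7, 1.8]
opening: 0.221
grip_force: 30.1
```

The collar is touching the plate. I'll hold with a light press, then draw the drift out.

Request:
arm_command([
  [0,0,0.5,0,0.1],
  [0,0,0.5,0,0.1],
  [0,0,0.5,0,0.1],
  [0,0,0,0,0.1],
  [0,-0.3,0,0,0.1],
])

```text
t: 12.35
eef_pos: [619.9, -94.5, 74.7]
tcp_rot: [3.141, 0.0, 1.571]
ft_force: [-3.3, -0.2, 1.3]
opening: 0.224
grip_force: 30.0
```

Run:
```python
from h import *
print(rel((442,69.6,76.6),90))
c=cam("scene"); np.save("scene2.npy",c,allow_pickle=True); save(c,"d1.png",(235,225,345,305),7)
```

```text
t=12.3 tcp=[619.9 -94.5  74.7] yaw=90.0 op=0.22 F=[-3.3 -0.2  1.3] g=30 -> [164.1, -177.9, -2.1] roll -0.0
```

View pics/d1.png

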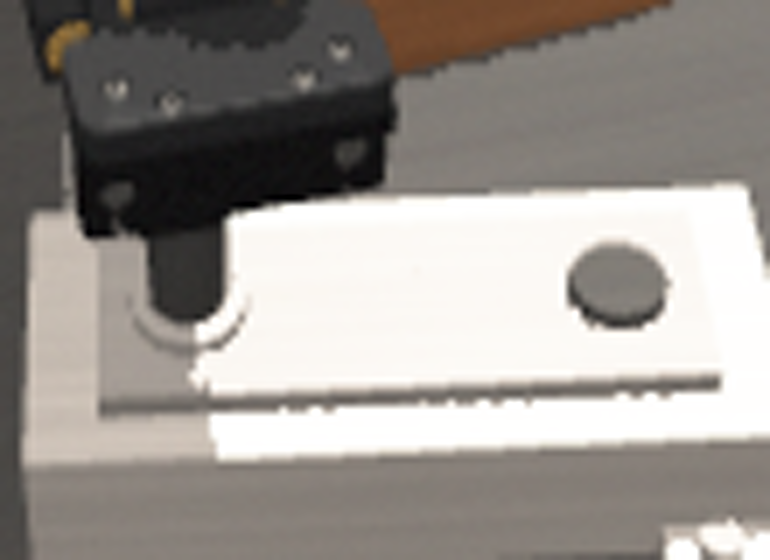

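The drift's collar sits on the plate at (190,310) and the plate lies parallel to the block. I'll draw it out and return it to the rack.

Request:
arm_command([
  [0,0,-10,0,0.1],
  [0,0,-25,0,0.1],
  [0,0,-45,0,0.1],
  [0,0,-75,0,0.1],
  [0,0,-105,0,0.1],
])

```text
t: 12.9
eef_pos: [620.1, -94.4, 181.0]
tcp_rot: [3.14, 0.0, 1.571]
ft_force: [0.8, -0.4, -2.1]
opening: 0.225
grip_force: 30.0
```

Request:
arm_command([
  [30,-30,0,0,0.1],
  [60,-62,0,0,0.1],
  [95,-98,0,0,0.1],
  [130,-135,0,0,0.1],
  [160,-170,0,0,0.1],
])

```text
t: 13.4
eef_pos: [448.7, 66.8, 180.2]
tcp_rot: [3.139, -0.0, 1.57]
ft_force: [1.7, 1.4, -2.5]
opening: 0.224
grip_force: 30.0
```

Run:
```python
from h import *
print(rel((442,69.8,76.6),90))
```

```text
t=13.4 tcp=[448.7  66.8 180.2] yaw=90.0 op=0.22 F=[ 1.7  1.4 -2.5] g=30 -> [2.9, -6.9, 103.6] roll -0.0
```

Request:
arm_command([
  [3.5,-7.5,10,0,0.1],
  [3.5,-7.5,25,0,0.1],
  [3.5,-7.5,35,0,0.1],
  [3.5,-7.5,35,0,0.1],
])

```text
t: 13.8
eef_pos: [442.2, 69.0, 143.9]
tcp_rot: [-3.141, -0.0, 1.571]
ft_force: [-0.2, 0.3, -1.9]
opening: 0.221
grip_force: 30.0
```

Now I'll lower the tip into the rack hole (tip diameter 7, hole 24), slowly at the end.

Request:
arm_command([
  [0.7,0,15,0,0.1],
  [0.7,0,30,0,0.1],
  [0.7,0,42,0,0.1],
  [0.7,0,50,0,0.1],
  [0.7,0,50,0,0.1],
])

```text
t: 14.3
eef_pos: [442.2, 69.6, 94.1]
tcp_rot: [-3.141, 0.0, 1.57]
ft_force: [0.2, -0.7, -1.7]
opening: 0.224
grip_force: 30.0
```

Request:
arm_command([
  [0,0,5,0,0.1],
  [0,0,10,0,0.1],
  [0,0,14,0,0.1],
  [0,0,16.5,0,0.1],
  [0,0,16.5,0,0.1],
])

```text
t: 14.8
eef_pos: [442.0, 69.8, 77.8]
tcp_rot: [-3.141, 0.0, 1.571]
ft_force: [0.3, -0.3, -2.0]
opening: 0.221
grip_force: 30.0
```

Request:
arm_command([
  [0,0,1.3,0,0.1],
  [0,0,1.3,0,0.1],
  [0,0,1.3,0,0.6],
  [0,0,1.3,0,0.6],
  [0,0,1.3,0,0.6],
])

```text
t: 15.3
eef_pos: [442.3, 69.7, 76.9]
tcp_rot: [3.141, 0.0, 1.571]
ft_force: [-0.0, 0.1, 0.7]
opening: 0.422
grip_force: 0.0
```

Request:
arm_command([
  [0,0,-10,0,0.6],
  [0,0,-50,0,0.6],
  [-15,2,-80,0,0.6],
  [-55,4,-80,0,0.6],
  [-59.5,4,-80,0,0.6],
])

```text
t: 15.8
eef_pos: [446.8, 8.0, 158.4]
tcp_rot: [3.139, 0.001, 1.569]
ft_force: [0.1, 0.5, 0.3]
opening: 0.595
grip_force: 0.0
```

Request:
arm_command([
  [0,0,40,0,0.6],
  [0,0,75,0,0.6],
  [0,0,89,0,0.6],
  [0,0,89,0,0.6],
])

```text
t: 16.2
eef_pos: [445.0, 10.6, 66.4]
tcp_rot: [-3.138, -0.0, 1.571]
ft_force: [-0.3, -0.7, -0.4]
opening: 0.6
grip_force: 0.0
```

Run:
```python
from h import *
print(rel((446,10.2,66),90))
```

```text
t=16.2 tcp=[445.   10.6  66.4] yaw=90.0 op=0.60 F=[-0.3 -0.7 -0.4] g=0 -> [-0.4, 1.0, 0.4] roll -0.0
```

Request:
arm_command([
  [0,0,0,0,0.15],
  [0,0,0,0,0.15],
  [0,0,0,0,0.15],
  [0,0,0,0,0.15],
  [0,0,0,0,0.15],
])

```text
t: 16.7
eef_pos: [446.3, 10.3, 68.1]
tcp_rot: [3.141, 0.0, 1.571]
ft_force: [0.3, 0.2, -0.2]
opening: 0.233
grip_force: 0.0
```

Request:
arm_command([
  [0,0,0,0,0.15],
  [0,0,-10,0,0.15],
  [0,0,-40,0,0.15],
  [0,0,-80,0,0.15],
  [0,0,-80,0,0.15],
])

```text
t: 17.2
eef_pos: [448.1, 10.1, 152.1]
tcp_rot: [3.134, 0.001, 1.571]
ft_force: [-0.1, -0.3, -0.5]
opening: 0.15
grip_force: 0.0
```

Run:
```python
from h import *
print(rel((619.9,-94.4,130),90))
c=cam("top"); 
g=cv2.cvtColor(c["frame"],cv2.COLOR_RGB2HSV); print("rack hole0 drift px pred",proj(c,(441,73,126)))
```

```text
t=17.2 tcp=[448.1  10.1 152.1] yaw=90.0 op=0.15 F=[-0.1 -0.3 -0.5] g=0 -> [-104.5, 171.7, 23.5] roll 0.0
rack hole0 drift px pred (np.float64(247.78356300097758), np.float64(211.63646941742212))
```

The grip closed on nothing, so I missed the bolt head. I'll look.

Run:
```python
from h import *
c=cam("scene"); save(c,"e1.png",(200,90,400,240),4)
f=lambda p:np.round((np.array(proj(c,p))-(200,90))*4)
print("crop px: tcp",f((448,10,152)),"bolt top",f((446,14,92)),"drift top",f((441,73,126)),"grasp pt",f((448,10,171)),"body",f((448+37,10,230)))
print("d1 tcp front",(np.array(proj(c,(619.9+11,-94.5,74.7)))-(235,225))*7)
```

```text
crop px: tcp [356. 337.] bolt top [359. 420.] drift top [459. 352.] grasp pt [356. 308.] body [379. 249.]
d1 tcp front [177.85195934 316.70825198]
```

View pics/e1.png

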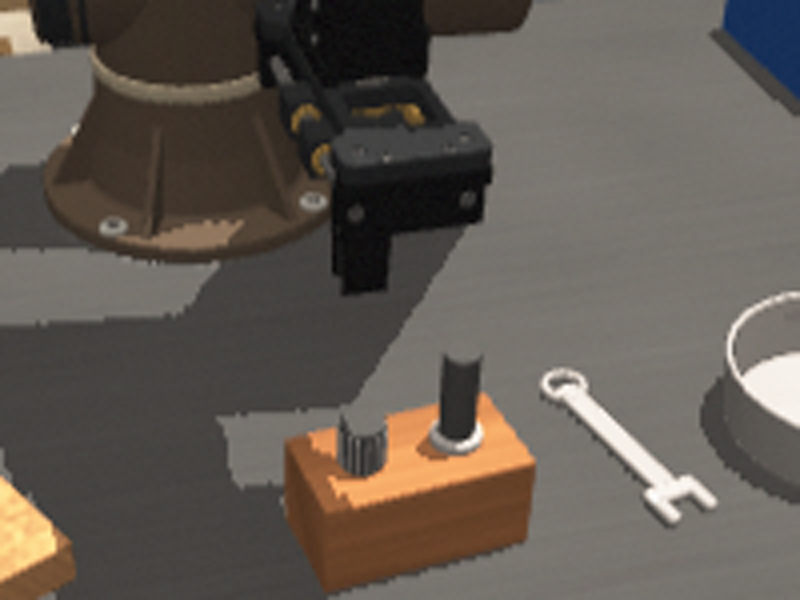

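The bolt at (362,440) and the drift at (459,400) stand in the rack untouched. The visible fingertips at (365,290) are clearly above the projected TCP at (356,337), so the real tips are some 35–45 mm higher than reported. I'll descend deeper, feeling for contact.

Request:
arm_command([
  [0,-2,0,0,0.5],
  [0,-2,20,0,0.5],
  [0,-2,50,0,0.5],
  [0,-2,80,0,0.5],
  [0,-2,87,0,0.5],
])

```text
t: 17.8
eef_pos: [442.0, 10.5, 57.8]
tcp_rot: [-3.136, -0.001, 1.571]
ft_force: [0.1, 0.1, 0.3]
opening: 0.483
grip_force: 0.0
```

Request:
arm_command([
  [0,0,5,0,0.5],
  [0,0,10,0,0.5],
  [0,0,15,0,0.5],
  [0,0,20,0,0.5],
  [0,0,20,0,0.5],
])

```text
t: 18.3
eef_pos: [444.0, 10.3, 40.6]
tcp_rot: [-3.141, 0.0, 1.571]
ft_force: [0.8, -0.9, -0.5]
opening: 0.501
grip_force: 0.0
```

Request:
arm_command([
  [0,0,2,0,0.5],
  [0,0,4,0,0.5],
  [0,0,6,0,0.5],
  [0,0,8,0,0.5],
  [0,0,8,0,0.5],
])

```text
t: 18.8
eef_pos: [444.0, 10.3, 32.5]
tcp_rot: [-3.141, 0.0, 1.571]
ft_force: [0.1, -0.8, 0.3]
opening: 0.498
grip_force: 0.0
```

Request:
arm_command([
  [0,0,1.5,0,0.5],
  [0,0,3,0,0.5],
  [0,0,4,0,0.5],
  [0,0,4,0,0.5],
])

```text
t: 19.2
eef_pos: [444.0, 10.3, 28.6]
tcp_rot: [-3.141, 0.0, 1.571]
ft_force: [0.6, 0.3, -0.9]
opening: 0.501
grip_force: 0.0
```

Request:
arm_command([
  [0,0,1,0,0.5],
  [0,0,2,0,0.5],
  [0,0,3,0,0.5],
  [0,0,3,0,0.5],
])

```text
t: 19.6
eef_pos: [444.2, 10.2, 26.6]
tcp_rot: [3.141, 0.0, 1.571]
ft_force: [-4.2, -0.8, 18.8]
opening: 0.502
grip_force: 9.8
```

The rack top touches at TCP z≈27, so the fingertips are 35 mm above the reported TCP. I'll back off 4 mm and grip.

Request:
arm_command([
  [0,0,-4,0,0.5],
  [0,0,-5,0,0.15],
  [0,0,-5,0,0.15],
  [0,0,-5,0,0.15],
  [0,0,-5,0,0.15],
])

```text
t: 20.1
eef_pos: [444.8, 10.2, 30.7]
tcp_rot: [3.14, 0.0, 1.571]
ft_force: [3.2, -0.3, 1.0]
opening: 0.277
grip_force: 30.0
```

Request:
arm_command([
  [0,0,0,0,0.15],
  [0,0,0,0,0.15],
  [0,0,0,0,0.15],
])

```text
t: 20.4
eef_pos: [444.8, 10.2, 30.8]
tcp_rot: [3.14, 0.0, 1.571]
ft_force: [5.3, 0.2, -0.5]
opening: 0.277
grip_force: 30.0
```

Request:
arm_command([
  [0,0,-15,0,0.15],
  [0,0,-40,0,0.15],
  [0,0,-75,0,0.15],
  [-20,30,-85,0,0.15],
  [-40,65,-85,0,0.15],
])

```text
t: 20.9
eef_pos: [509.1, -29.8, 117.5]
tcp_rot: [3.141, 0.0, 1.572]
ft_force: [1.0, 0.1, -1.8]
opening: 0.273
grip_force: 30.0
```

Request:
arm_command([
  [-20,35,0,0,0.15],
  [-40,70,0,0,0.15],
  [-55,95,0,0,0.15],
  [-64.6,110,0,0,0.15],
  [-64.6,110,0,0,0.15],
])

```text
t: 21.4
eef_pos: [619.3, -95.3, 114.4]
tcp_rot: [-3.139, -0.0, 1.57]
ft_force: [0.1, 0.2, -2.3]
opening: 0.277
grip_force: 30.0
```

Run:
```python
from h import *
print(rel((619.9,-94.4,90),90))
c=cam("scene"); s=env.state()["eef_pos"]; save(c,"f1.png",(235,205,300,285),7)
f=lambda p:np.round((np.array(proj(c,p))-(235,205))*7)
print(f((617,-91,60)),f((617,-91,103)))
```

```text
t=21.4 tcp=[619.3 -95.3 114.4] yaw=89.9 op=0.28 F=[ 0.1  0.2 -2.3] g=30 -> [0.9, 0.6, 24.4] roll -0.1
[181. 451.] [177. 346.]
```

View pics/f1.png

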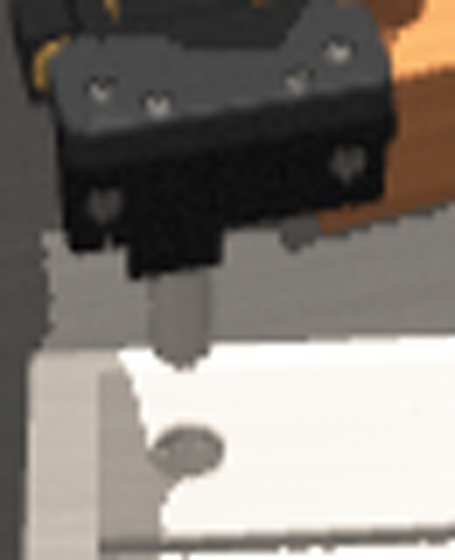

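The view shows the bolt foot at (182,362), directly above the aligned hole at (186,450). It's about 1 mm short in y, which matches the TCP reading. I'll correct that and lower.

Request:
arm_command([
  [0.9,0.6,10,0,0.15],
  [0.9,0.6,22,0,0.15],
  [0.9,0.6,34,0,0.15],
  [0.9,0.6,37,0,0.15],
  [0.9,0.6,37,0,0.15],
])

```text
t: 21.95
eef_pos: [619.2, -93.2, 77.8]
tcp_rot: [-3.14, -0.0, 1.571]
ft_force: [0.3, -0.7, -1.4]
opening: 0.281
grip_force: 30.0
```

Request:
arm_command([
  [0,0,2,0,0.15],
  [0,0,4,0,0.15],
  [0,0,6,0,0.15],
  [0,0,8,0,0.15],
  [0,0,8,0,0.15],
])

```text
t: 22.45
eef_pos: [619.6, -93.5, 70.5]
tcp_rot: [-3.141, 0.0, 1.571]
ft_force: [0.7, -0.1, -2.6]
opening: 0.277
grip_force: 30.0
```

Request:
arm_command([
  [-0.4,0.2,2,0,0.15],
  [-0.7,0.2,4,0,0.15],
  [-0.7,0.2,6,0,0.15],
  [-0.7,0.2,8,0,0.15],
  [-0.7,0.2,8,0,0.15],
])

```text
t: 22.95
eef_pos: [619.4, -94.1, 62.2]
tcp_rot: [-3.14, -0.0, 1.571]
ft_force: [-3.5, -0.0, -3.8]
opening: 0.276
grip_force: 30.0
```

Request:
arm_command([
  [0,0,2,0,0.15],
  [0,0,4,0,0.15],
  [0,0,7,0,0.15],
  [0,0,10,0,0.15],
  [0,0,10,0,0.15],
])

```text
t: 23.45
eef_pos: [619.3, -94.0, 52.1]
tcp_rot: [-3.14, -0.0, 1.571]
ft_force: [-4.5, -0.6, -3.9]
opening: 0.279
grip_force: 30.0
```

Request:
arm_command([
  [0,-0.4,4,0,0.15],
  [0,-0.4,8,0,0.15],
  [0,-0.4,12,0,0.15],
  [0,-0.4,16,0,0.15],
  [0,-0.4,16,0,0.15],
])

```text
t: 23.95
eef_pos: [619.2, -94.1, 36.2]
tcp_rot: [-3.141, -0.0, 1.571]
ft_force: [-4.1, 0.1, -4.1]
opening: 0.281
grip_force: 30.0
```

Request:
arm_command([
  [0,0,2,0,0.15],
  [0,0,4,0,0.15],
  [0,0,6,0,0.15],
  [0,0,7,0,0.15],
  [0,0,7,0,0.15],
])

```text
t: 24.45
eef_pos: [619.2, -94.2, 29.8]
tcp_rot: [-3.141, 0.0, 1.571]
ft_force: [-5.7, -1.1, -1.0]
opening: 0.279
grip_force: 30.0
```

Request:
arm_command([
  [0,0,0.7,0,0.15],
  [0,0,1.4,0,0.15],
  [0,0,2,0,0.15],
  [0,0,2,0,0.15],
  [0,0,2,0,0.15],
])

```text
t: 24.95
eef_pos: [619.3, -94.2, 28.7]
tcp_rot: [-3.141, 0.0, 1.571]
ft_force: [-9.1, -0.5, 8.0]
opening: 0.276
grip_force: 30.0
```

The bolt head is on the plate (contact at 8 N). I'll release it and rise.

Request:
arm_command([
  [0,0,-0.5,0,0.15],
  [0,0,-0.5,0,0.6],
  [0,0,-0.5,0,0.6],
  [0,0,-0.5,0,0.6],
  [0,0,-0.5,0,0.6],
])

```text
t: 25.45
eef_pos: [620.0, -94.2, 28.4]
tcp_rot: [3.141, 0.0, 1.571]
ft_force: [0.4, 0.2, 0.2]
opening: 0.555
grip_force: 0.0
```

Request:
arm_command([
  [0,0,-30,0,0.6],
  [0,0,-70,0,0.6],
  [0,0,-110,0,0.6],
  [45,0,-110,0,0.6],
  [90,-5,-110,0,0.6],
])

```text
t: 25.95
eef_pos: [615.5, -4.0, 139.6]
tcp_rot: [3.138, 0.0, 1.568]
ft_force: [0.1, -0.9, -0.5]
opening: 0.602
grip_force: 0.0
```

Request:
arm_command([
  [250,-10,0,0,0.6],
  [250,-10,0,0,0.6],
  [250,-10,0,0,0.6],
  [250,-10,0,0,0.6],
  [250,-10,0,0,0.6],
])

```text
t: 26.45
eef_pos: [604.4, 247.8, 138.4]
tcp_rot: [3.141, -0.0, 1.571]
ft_force: [0.7, -0.7, -0.5]
opening: 0.599
grip_force: 0.0
```

```bash
cat >> h.py <<'E'
def blobs(skip=0):
    "grey blobs in both views: centroid on the bench plane (z=13)"
    for n in("top","scene"):
        c=cam(n); hsv=cv2.cvtColor(c["frame"],cv2.COLOR_RGB2HSV); g=cv2.cvtColor(c["frame"],cv2.COLOR_RGB2GRAY)
        k,l,s,ct=cv2.connectedComponentsWithStats(((g>105)&(hsv[:,:,1]<70)).astype(np.uint8))
        for i in range(1,k):
            x,y,w,h,a=s[i]; p=onz(c,*ct[i],13)
            if 60<a<900 and w<45 and h<45 and 350<np.hypot(p[0],p[1])<950:
                q=np.array([onz(c,u,v,13)[:2] for v,u in np.argwhere(l==i)]); e,V=np.linalg.eigh(np.cov(q.T)); ax=V[:,1]; t=(q-q.mean(0))@ax
                print(n,"px",np.round(ct[i]),"a",a,"xy",np.round(p[:2]),"len",round(np.ptp(t)),"yaw",round(np.degrees(np.arctan2(ax[1],ax[0]))%180))
E
python3 - <<'E'
from h import *
print(rel((579.5,302.5,-20),90))
blobs()
E
```

```text
t=26.4 tcp=[604.4 247.8 138.4] yaw=90.0 op=0.60 F=[ 0.7 -0.7 -0.5] g=0 -> [54.6, -25.0, 158.4] roll -0.0
top px [255. 157.] a 122 xy [591.  63.] len 33 yaw 85
top px [554. 404.] a 61 xy [  31. -591.] len 30 yaw 73
```

Request:
arm_command([
  [30,-12,20,0,0.7],
  [55,-25,50,0,0.7],
  [55,-25,80,0,0.7],
  [55,-25,105,0,0.7],
  [55,-25,105,0,0.7],
])

```text
t: 27.05
eef_pos: [578.0, 299.7, 30.1]
tcp_rot: [-3.137, 0.002, 1.571]
ft_force: [-0.1, -0.4, -0.2]
opening: 0.698
grip_force: 0.0
```

Request:
arm_command([
  [0,0,20,0,0.7],
  [0,0,40,0,0.7],
  [0,0,55,0,0.7],
  [0,0,62,0,0.7],
  [0,0,62,0,0.7],
])

```text
t: 27.55
eef_pos: [579.5, 300.4, -29.0]
tcp_rot: [-3.141, 0.0, 1.571]
ft_force: [-0.5, -0.4, 0.9]
opening: 0.705
grip_force: 0.0
```

Request:
arm_command([
  [0,0,0,0,0.3],
  [0,0,0,0,0.3],
  [0,0,0,0,0.3],
  [0,0,0,0,0.3],
  [0,0,0,0,0.3],
])

```text
t: 28.05
eef_pos: [579.6, 300.7, -28.4]
tcp_rot: [3.141, -0.0, 1.571]
ft_force: [-1.8, -0.7, 3.1]
opening: 0.381
grip_force: 30.0
```

Request:
arm_command([
  [0,0,-40,0,0.3],
  [0,0,-80,0,0.3],
  [15,-35,-90,0,0.3],
  [35,-75,-90,0,0.3],
  [60,-115,-90,0,0.3],
])

```text
t: 28.55
eef_pos: [463.4, 360.6, 61.7]
tcp_rot: [3.141, -0.0, 1.569]
ft_force: [0.5, 1.9, -2.1]
opening: 0.382
grip_force: 30.0
```

Request:
arm_command([
  [25,-35,0,0,0.3],
  [32,-47,0,0,0.3],
  [32,-47,0,0,0.3],
])

```text
t: 28.85
eef_pos: [416.1, 393.6, 61.3]
tcp_rot: [-3.141, 0.0, 1.573]
ft_force: [0.4, -0.3, -1.0]
opening: 0.38
grip_force: 30.0
```

Run:
```python
from h import *
t=np.load("top0.npy",allow_pickle=True).item(); print("tub",onz(t,122,230,50))
print(rel((417.5,393,-15),90))
```

```text
tub [414.07507783 356.36291162  50.        ]
t=28.9 tcp=[416.1 393.6  61.3] yaw=90.2 op=0.38 F=[ 0.4 -0.3 -1. ] g=30 -> [-0.5, 1.4, 76.3] roll 0.2
```

Request:
arm_command([
  [-2,1,25,0,0.3],
  [-2,1,50,0,0.3],
  [-2,1,68,0,0.3],
  [-2,1,80,0,0.3],
  [-2,1,80,0,0.3],
])

```text
t: 29.35
eef_pos: [418.8, 389.7, -20.2]
tcp_rot: [-3.14, 0.001, 1.57]
ft_force: [0.0, -0.2, -0.3]
opening: 0.38
grip_force: 30.0
```

Request:
arm_command([
  [0,0,0,0,0.55],
  [0,0,0,0,0.55],
  [0,0,0,0,0.55],
  [0,0,-40,0,0.55],
  [0,0,-85,0,0.55],
])

```text
t: 29.85
eef_pos: [417.9, 390.2, 66.6]
tcp_rot: [-3.14, 0.002, 1.571]
ft_force: [0.6, 0.5, -0.3]
opening: 0.548
grip_force: 0.0
```

Run:
```python
from h import *
print(rel((652.5,231,60),34))
```

```text
t=29.9 tcp=[417.9 390.2  66.6] yaw=90.0 op=0.55 F=[ 0.6  0.5 -0.3] g=0 -> [-159.2, 234.6, 6.4] roll 56.0
```

Request:
arm_command([
  [-28,41,0,8,0.5],
  [-56,82,0,16,0.5],
  [-84,123,0,24,0.5],
  [-112,164,0,32,0.5],
  [-140,205,0,40,0.5],
])

```text
t: 30.35
eef_pos: [625.2, 249.4, 67.2]
tcp_rot: [3.141, -0.001, 0.867]
ft_force: [-0.5, 0.6, -0.2]
opening: 0.499
grip_force: 0.0
```

Request:
arm_command([
  [0,0,0,8,0.5],
  [0,0,0,16,0.5],
  [0,0,0,16,0.5],
])

```text
t: 30.65
eef_pos: [623.8, 250.3, 66.7]
tcp_rot: [3.141, -0.0, 0.591]
ft_force: [-1.1, -0.4, -0.2]
opening: 0.504
grip_force: 0.0
```

Run:
```python
from h import *
print(rel((650,230.5,-32),34))
c=cam("scene"); save(c,"g1.png",(340,190,460,300),6)
f=lambda p:np.round((np.array(proj(c,p))-(340,190))*6)
s=env.state()["eef_pos"]; print("hex pred",f((650,234,10)),"finger tip mid: world-bias",f(s+(-2.5,3.7,35)),"tool-bias",f(s+(1.7,4.1,35)))
blobs()
```

```text
t=30.6 tcp=[623.8 250.3  66.7] yaw=33.8 op=0.50 F=[-1.1 -0.4 -0.2] g=0 -> [10.7, 31.0, 98.7] roll -0.2
hex pred [445. 467.] finger tip mid: world-bias [520. 214.] tool-bias [527. 222.]
top px [191. 146.] a 137 xy [621. 215.] len 59 yaw 35
```

View pics/g1.png

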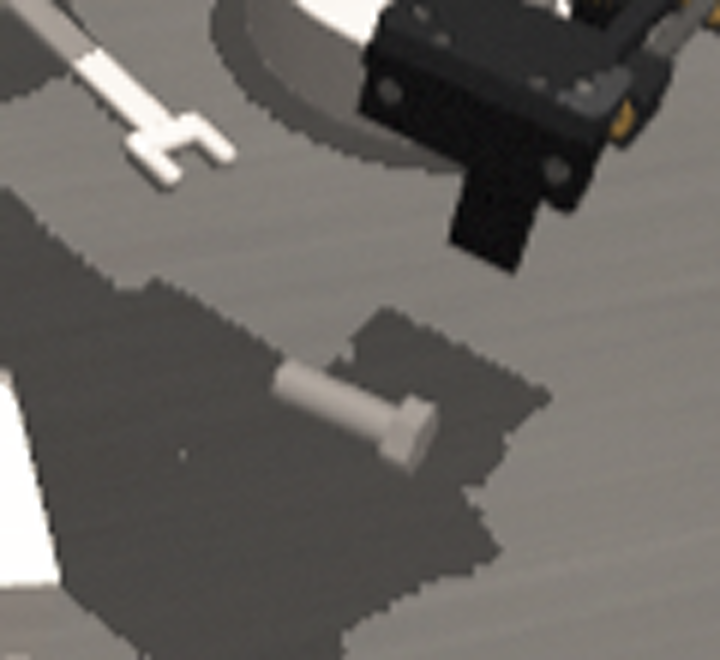

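The picture shows the hex bolt lying at (355,415), not at the predicted (445,467), so it has been knocked aside. The top mask now gives (621,215) and yaw 35. I'll check that against the scene pixel and re-aim.

Run:
```python
from h import *
c=np.load("scene0.npy",allow_pickle=True).item()
for u,v in((275,378),(420,438),(350,410)): print(onz(c,340+u/6,190+v/6,10))
print(rel((622,211.5,-32),35))
```

```text
[596.22391344 194.56857248  10.        ]
[635.6560242  231.98170442  10.        ]
[617.30226445 213.93918568  10.        ]
t=30.8 tcp=[623.4 250.9  66.6] yaw=34.2 op=0.50 F=[-0.2 -0.4 -0.5] g=0 -> [-23.4, 31.8, 98.6] roll -0.8
```

Request:
arm_command([
  [-12,15,20,-2,0.5],
  [-24.5,31,40,-2,0.5],
  [-24.5,31,70,-2,0.5],
  [-24.5,31,90,-2,0.5],
  [-24.5,31,98,-2,0.5],
])

```text
t: 31.3
eef_pos: [619.5, 211.2, -33.5]
tcp_rot: [-3.141, 0.002, 0.631]
ft_force: [-0.6, -0.3, 0.3]
opening: 0.499
grip_force: 0.0
```

Request:
arm_command([
  [0,0,0,0,0.5],
  [0,0,0,0,0.05],
  [0,0,0,0,0.05],
  [0,0,0,0,0.05],
  [0,0,0,0,0.05],
])

```text
t: 31.8
eef_pos: [620.8, 211.4, -31.1]
tcp_rot: [3.141, -0.001, 0.629]
ft_force: [-0.3, -0.1, -0.1]
opening: 0.22
grip_force: 0.0
```

Request:
arm_command([
  [0,0,0,0,0.05],
  [0,0,0,0,0.05],
  [0,0,-30,0,0.05],
  [0,0,-80,0,0.05],
  [0,0,-110,0,0.05],
])

```text
t: 32.3
eef_pos: [621.2, 211.4, 81.0]
tcp_rot: [3.141, -0.002, 0.628]
ft_force: [0.5, -0.2, -0.4]
opening: 0.159
grip_force: 29.9
```

Run:
```python
from h import *
print(rel((450,-100,80),0))
```

```text
t=32.3 tcp=[621.2 211.4  81. ] yaw=36.0 op=0.16 F=[ 0.5 -0.2 -0.4] g=30 -> [-321.5, 151.3, 0.5] roll 36.0
```

Request:
arm_command([
  [-35,23,-10,0,0.05],
  [-75,49,-20,0,0.05],
  [-115,75,-20,0,0.05],
  [-155,101,-20,0,0.05],
  [-195,127,-20,0,0.05],
])

```text
t: 32.8
eef_pos: [536.4, -7.6, 98.3]
tcp_rot: [3.141, -0.0, 0.629]
ft_force: [1.8, -1.5, -1.4]
opening: 0.161
grip_force: 29.9
```

Request:
arm_command([
  [-40,26,0,0,0.05],
  [-80,52,0,0,0.05],
  [-120,78,0,0,0.05],
  [-160,104,0,0,0.05],
  [-200,130,0,0,0.05],
])

```text
t: 33.3
eef_pos: [451.0, -230.5, 98.3]
tcp_rot: [3.141, -0.0, 0.628]
ft_force: [-0.1, -1.1, -0.8]
opening: 0.159
grip_force: 29.9
```

Request:
arm_command([
  [-35,23,0,0,0.05],
  [-70,45,0,0,0.05],
  [-98,61,0,0,0.05],
  [-98,61,0,0,0.05],
  [-98,61,0,0,0.05],
])

```text
t: 33.8
eef_pos: [408.1, -336.0, 98.0]
tcp_rot: [-3.141, 0.0, 0.627]
ft_force: [0.6, 0.5, -1.0]
opening: 0.161
grip_force: 29.9
```

Run:
```python
from h import *
t=np.load("top0.npy",allow_pickle=True).item(); print([np.round(onz(t,u/1.4,v/1.4,40)) for u,v in((547,288),(665,273),(683,360),(562,376),(614,324))])
print(rel((410,-335,-15),36))
blobs()
```

```text
[array([ 467., -249.,   40.]), array([ 491., -445.,   40.]), array([ 349., -462.,   40.]), array([ 325., -265.,   40.]), array([ 407., -354.,   40.])]
t=33.8 tcp=[ 408.1 -336.    98. ] yaw=35.9 op=0.16 F=[ 0.6  0.5 -1. ] g=30 -> [2.1, 0.3, 113.0] roll -0.1
top px [133.  79.] a 411 xy [792. 361.] len 93 yaw 6
top px [391. 130.] a 81 xy [ 659. -265.] len 31 yaw 68
top px [514. 150.] a 426 xy [ 608. -561.] len 102 yaw 37
top px [255. 157.] a 157 xy [591.  64.] len 36 yaw 79
top px [421. 157.] a 90 xy [ 589. -335.] len 39 yaw 46
top px [248. 216.] a 120 xy [450.  79.] len 36 yaw 21
scene px [ 85. 106.] a 110 xy [-319. -534.] len 147 yaw 80
scene px [418. 108.] a 62 xy [-27. 628.] len 90 yaw 144
scene px [123. 185.] a 103 xy [ 204. -378.] len 133 yaw 15
```

Request:
arm_command([
  [0,0,35,0,0.05],
  [0,0,70,0,0.05],
  [0,0,100,0,0.05],
  [0,0,115,0,0.05],
  [0,0,115,0,0.05],
])

```text
t: 34.4
eef_pos: [408.4, -334.0, -18.5]
tcp_rot: [-3.138, 0.0, 0.63]
ft_force: [-0.0, -0.4, -0.9]
opening: 0.161
grip_force: 29.9
```

Request:
arm_command([
  [0,0,0,0,0.35],
  [0,0,0,0,0.35],
  [0,0,0,0,0.35],
  [0,0,-40,0,0.35],
  [0,0,-90,0,0.45],
])

```text
t: 34.9
eef_pos: [407.9, -335.1, 73.6]
tcp_rot: [-3.139, 0.0, 0.628]
ft_force: [0.4, -0.0, 0.5]
opening: 0.392
grip_force: 0.0
```

Run:
```python
from h import *
print(rel((640,-262.5,60),-15))
```

```text
t=34.9 tcp=[ 407.9 -335.1   73.6] yaw=36.0 op=0.39 F=[ 0.4 -0.   0.5] g=0 -> [230.4, 77.7, 13.3] roll 51.0
```

Request:
arm_command([
  [45,15,0,8,0.5],
  [90,30,0,16,0.5],
  [135,45,0,24,0.5],
  [180,60,0,32,0.5],
  [220,72,0,40,0.5],
])

```text
t: 35.4
eef_pos: [631.1, -263.8, 74.4]
tcp_rot: [3.141, -0.002, -0.075]
ft_force: [-0.1, -1.3, -0.2]
opening: 0.499
grip_force: 0.0
```

Request:
arm_command([
  [0,0,0,8,0.5],
  [0,0,0,12,0.5],
  [0,0,0,12,0.5],
])

```text
t: 35.7
eef_pos: [629.2, -264.4, 73.9]
tcp_rot: [3.141, -0.001, -0.28]
ft_force: [0.8, -0.0, -0.8]
opening: 0.496
grip_force: 0.0
```

Run:
```python
from h import *
print(rel((635,-261.5,-32),-16))
c=cam("scene"); g=cv2.cvtColor(c["frame"],cv2.COLOR_RGB2GRAY).astype(int)
hsv=cv2.cvtColor(c["frame"],cv2.COLOR_RGB2HSV)
u,v=np.array(proj(c,(636,-259,10))).astype(int); print(u,v)
r=g[v-25:v+25,u-25:u+25]; rs=hsv[v-25:v+25,u-25:u+25,1]; print(np.median(r))
k,l,s,ct=cv2.connectedComponentsWithStats((r>np.median(r)+35).astype(np.uint8))
for i in range(1,k):
    if s[i][4]>30:
        q=np.array([onz(c,u-25+x,v-25+y,10)[:2] for y,x in np.argwhere(l==i)]); e,V=np.linalg.eigh(np.cov(q.T)); print(s[i],q.mean(0),V[:,1],np.ptp((q-q.mean(0))@V[:,1]))
```

```text
t=35.7 tcp=[ 629.2 -264.4   73.9] yaw=-16.0 op=0.50 F=[ 0.8 -0.  -0.8] g=0 -> [4.7, -4.4, 105.9] roll -0.0
177 310
74.0
[ 16   0  34  50 884] [ 625.8838711  -239.06586434] [-0.99238935  0.12313965] 116.79181710639816
```

Request:
arm_command([
  [4.7,-4.4,35,0,0.5],
  [4.7,-4.4,70,0,0.5],
  [4.7,-4.4,95,0,0.5],
  [4.7,-4.4,105,0,0.5],
  [4.7,-4.4,105,0,0.5],
])

```text
t: 36.25
eef_pos: [634.1, -261.8, -32.5]
tcp_rot: [-3.141, 0.002, -0.278]
ft_force: [0.0, -0.2, 0.7]
opening: 0.501
grip_force: 0.0
```

Request:
arm_command([
  [0,0,0,0,0.05],
  [0,0,0,0,0.05],
  [0,0,0,0,0.05],
  [0,0,0,0,0.05],
  [0,0,0,0,0.05],
])

```text
t: 36.75
eef_pos: [634.9, -261.9, -31.2]
tcp_rot: [3.141, -0.001, -0.279]
ft_force: [0.1, -0.1, 3.8]
opening: 0.158
grip_force: 29.9
```

Request:
arm_command([
  [0,0,0,0,0.05],
  [0,0,0,0,0.05],
  [0,0,-30,0,0.05],
  [0,0,-80,0,0.05],
  [0,0,-110,0,0.05],
])

```text
t: 37.25
eef_pos: [635.2, -262.1, 80.9]
tcp_rot: [3.141, -0.002, -0.279]
ft_force: [0.6, -0.6, -1.2]
opening: 0.159
grip_force: 29.8
```

Run:
```python
from h import *
print(rel((410,-385,80),-16))
```

```text
t=37.2 tcp=[ 635.2 -262.1   80.9] yaw=-16.0 op=0.16 F=[ 0.6 -0.6 -1.2] g=30 -> [-182.6, 180.2, 0.7] roll 0.0
```

Request:
arm_command([
  [-30,30,-10,0,0.05],
  [-65,65,-10,0,0.05],
  [-100,100,-10,0,0.05],
  [-135,135,-10,0,0.05],
  [-165,165,-10,0,0.05],
])

```text
t: 37.75
eef_pos: [428.4, -375.5, 88.1]
tcp_rot: [-3.142, 0.0, -0.279]
ft_force: [0.6, -0.9, -1.1]
opening: 0.157
grip_force: 29.8
```

Request:
arm_command([
  [-19,20,0,0,0.05],
  [-19,20,0,0,0.05],
  [-19,20,40,0,0.05],
  [-19,20,80,0,0.05],
  [-19,20,107,0,0.05],
])

```text
t: 38.25
eef_pos: [406.8, -387.9, -21.0]
tcp_rot: [-3.141, 0.001, -0.279]
ft_force: [0.6, -0.3, -1.0]
opening: 0.158
grip_force: 29.8
```

Request:
arm_command([
  [0,0,0,0,0.05],
  [0,0,0,0,0.35],
  [0,0,0,0,0.35],
  [0,0,0,0,0.35],
  [0,0,0,0,0.35],
])

```text
t: 38.75
eef_pos: [407.2, -389.3, -17.5]
tcp_rot: [3.14, -0.002, -0.279]
ft_force: [0.9, -0.2, -0.2]
opening: 0.345
grip_force: 0.0
```

Request:
arm_command([
  [0,0,-40,-8,0.6],
  [0,0,-85,-16,0.6],
  [0,0,-100,-24,0.6],
  [0,0,-100,-32,0.6],
  [0,0,-100,-40,0.6],
])

```text
t: 39.25
eef_pos: [407.1, -389.3, 82.8]
tcp_rot: [3.139, -0.001, 0.425]
ft_force: [0.4, 0.6, -0.4]
opening: 0.598
grip_force: 0.0
```

Request:
arm_command([
  [0,0,0,-8.5,0.6],
  [0,0,0,-17,0.6],
  [0,0,0,-25,0.6],
  [0,0,0,-33,0.6],
  [0,0,0,-41,0.6],
])

```text
t: 39.75
eef_pos: [406.8, -389.0, 82.0]
tcp_rot: [3.141, 0.001, 1.14]
ft_force: [-0.1, 0.6, -0.0]
opening: 0.593
grip_force: 0.0
```

Run:
```python
from h import *
print(rel((581,-326,60),90))
blobs()
```

```text
t=39.8 tcp=[ 406.8 -389.    82. ] yaw=65.3 op=0.59 F=[-0.1  0.6 -0. ] g=0 -> [130.0, 131.9, 22.0] roll -24.7
top px [133.  79.] a 419 xy [792. 361.] len 93 yaw 6
top px [533. 143.] a 395 xy [ 625. -610.] len 71 yaw 20
top px [511. 151.] a 566 xy [ 603. -554.] len 79 yaw 13
top px [254. 158.] a 160 xy [591.  64.] len 36 yaw 80
top px [248. 216.] a 123 xy [451.  79.] len 37 yaw 16
top px [158. 278.] a 62 xy [310. 281.] len 68 yaw 91
scene px [100. 109.] a 281 xy [-281. -479.] len 137 yaw 22
scene px [418. 108.] a 83 xy [-24. 628.] len 90 yaw 144
```

Now for sleeve R1 at (578,-322). I'll turn to yaw 90 and go there.

Request:
arm_command([
  [30,30,0,-8,0.7],
  [60,60,0,-16,0.7],
  [90,92,0,-24.7,0.7],
  [120,122,10,-24.7,0.7],
  [130,132,20,-24.7,0.7],
])

```text
t: 40.35
eef_pos: [584.6, -325.3, 61.4]
tcp_rot: [3.14, 0.001, 1.564]
ft_force: [-1.2, -0.0, 0.2]
opening: 0.701
grip_force: 0.0
```

Run:
```python
from h import *
print(rel((581,-326,-29),90))
c=cam("scene"); g=cv2.cvtColor(c["frame"],cv2.COLOR_RGB2GRAY).astype(int); hsv=cv2.cvtColor(c["frame"],cv2.COLOR_RGB2HSV)
m=((g>90)&(hsv[:,:,1]<80)).astype(np.uint8)
for p in((578,-322,13),(531,-227,13)):
    u,v=np.round(proj(c,p)).astype(int); r=g[v-14:v+14,u-14:u+14]; th,b=cv2.threshold(r.astype(np.uint8),0,255,cv2.THRESH_OTSU)
    k,l,s,ct=cv2.connectedComponentsWithStats(b); 
    for i in range(1,k):
        if s[i][4]>40: print(p,(u,v),"thr",th,s[i],np.round(onz(c,u-14+ct[i][0],v-14+ct[i][1],13)))
```

```text
t=40.4 tcp=[ 584.6 -325.3   61.4] yaw=89.6 op=0.70 F=[-1.2 -0.   0.2] g=0 -> [-0.6, -3.7, 90.4] roll -0.4
(578, -322, 13) (np.int64(143), np.int64(292)) thr 97.0 [  2   0  26  28 502] [ 580. -317.   13.]
(531, -227, 13) (np.int64(190), np.int64(266)) thr 165.0 [ 5  5 17 12 95] [ 523. -231.   13.]
```

Request:
arm_command([
  [0,-2,30,0,0.7],
  [0,-2,60,0,0.7],
  [0,-2,80,0,0.7],
  [0,-2,89,0,0.7],
  [0,-2,89,0,0.7],
])

```text
t: 40.9
eef_pos: [578.2, -327.0, -28.5]
tcp_rot: [-3.14, -0.001, 1.563]
ft_force: [0.2, 0.3, 0.2]
opening: 0.7
grip_force: 0.0
```

Request:
arm_command([
  [0,0,0,0,0.3],
  [0,0,0,0,0.3],
  [0,0,0,0,0.3],
  [0,0,0,0,0.3],
  [0,0,0,0,0.3],
])

```text
t: 41.4
eef_pos: [579.5, -327.0, -27.3]
tcp_rot: [3.141, 0.0, 1.566]
ft_force: [-0.6, 1.1, 3.5]
opening: 0.361
grip_force: 30.0
```

Request:
arm_command([
  [0,0,0,0,0.3],
  [0,0,-30,0,0.3],
  [0,0,-75,0,0.3],
  [0,0,-120,0,0.3],
  [20,-20,-150,0,0.3],
])

```text
t: 41.9
eef_pos: [561.1, -308.5, 124.9]
tcp_rot: [3.138, 0.003, 1.565]
ft_force: [-0.3, 0.1, -0.2]
opening: 0.36
grip_force: 30.0
```

The opening of 0.36 suggests an off-centre grasp of the sleeve, but it's held at 30 N. I'll carry it to the tub and keep margin on the placing.

Request:
arm_command([
  [40,-7,0,0,0.3],
  [85,-16,0,0,0.3],
  [130,-25,0,0,0.3],
  [175,-35,0,0,0.3],
  [220,-45,0,0,0.3],
])

```text
t: 42.4
eef_pos: [514.8, -84.8, 122.2]
tcp_rot: [-3.141, 0.0, 1.565]
ft_force: [0.6, -0.5, -1.2]
opening: 0.359
grip_force: 30.0
```

Request:
arm_command([
  [45,-10,0,0,0.3],
  [90,-20,0,0,0.3],
  [135,-30,0,0,0.3],
  [180,-40,0,0,0.3],
  [225,-50,0,0,0.3],
])

```text
t: 42.9
eef_pos: [466.1, 140.5, 122.2]
tcp_rot: [3.141, 0.0, 1.565]
ft_force: [-0.3, 0.3, -1.1]
opening: 0.361
grip_force: 30.0
```

Request:
arm_command([
  [45,-12,0,0,0.3],
  [90,-24,0,0,0.3],
  [135,-36,0,0,0.3],
  [175,-46,0,0,0.3],
  [190,-49,0,0,0.3],
])

```text
t: 43.4
eef_pos: [417.5, 331.9, 122.1]
tcp_rot: [3.142, -0.0, 1.568]
ft_force: [-0.4, -0.4, -0.6]
opening: 0.361
grip_force: 30.0
```

Run:
```python
from h import *
print(rel((417,331,-17),90))
c=cam("scene"); np.save("sc.npy",c,allow_pickle=True); g=cv2.cvtColor(c["frame"],cv2.COLOR_RGB2GRAY); s=env.state()["eef_pos"]+np.array([-2.5,3.7,35])
# horizontal profile through the held sleeve (below fingers)
for dz in(0,-6,-12,-18,-24):
    u,v=np.round(proj(c,s+(18,0,dz))).astype(int); print(dz,(u,v),g[v,u-22:u+23:1].tolist())
```

```text
t=43.4 tcp=[417.5 331.9 122.1] yaw=89.9 op=0.36 F=[-0.4 -0.4 -0.6] g=30 -> [-0.9, -0.5, 139.1] roll -0.1
0 (np.int64(421), np.int64(149)) [124, 124, 124, 123, 123, 123, 122, 121, 122, 123, 121, 105, 101, 103, 104, 108, 108, 94, 16, 16, 16, 16, 17, 12, 17, 34, 61, 98, 125, 124, 124, 124, 124, 121, 122, 123, 123, 122, 122, 123, 123, 123, 123, 123, 124]
-6 (np.int64(421), np.int64(152)) [122, 121, 121, 121, 122, 121, 121, 120, 121, 122, 122, 122, 122, 121, 121, 118, 117, 119, 118, 112, 117, 117, 118, 118, 122, 122, 123, 124, 125, 123, 125, 124, 124, 124, 125, 125, 125, 125, 125, 125, 125, 126, 125, 127, 126]
-12 (np.int64(420), np.int64(154)) [123, 124, 122, 123, 123, 124, 121, 121, 121, 122, 122, 122, 122, 122, 121, 122, 123, 123, 122, 122, 123, 124, 125, 124, 124, 124, 124, 123, 124, 124, 124, 126, 124, 125, 125, 125, 126, 126, 126, 126, 125, 126, 125, 126, 126]
-18 (np.int64(419), np.int64(156)) [123, 123, 124, 124, 122, 122, 125, 123, 124, 124, 124, 123, 123, 123, 123, 124, 123, 122, 124, 124, 124, 122, 123, 123, 124, 123, 124, 124, 123, 123, 123, 122, 124, 124, 123, 123, 126, 126, 125, 125, 125, 126, 126, 126, 126]
-24 (np.int64(419), np.int64(158)) [125, 124, 125, 123, 125, 125, 125, 124, 125, 127, 123, 125, 125, 124, 124, 122, 124, 123, 122, 122, 123, 124, 123, 123, 124, 124, 125, 125, 125, 127, 125, 126, 126, 127, 127, 126, 127, 125, 125, 124, 124, 125, 125, 124, 124]
```

The sleeve sticks out about 10 mm to -y in the grip, so here it sits around 32 mm from the tub's centre, well inside. I'll lower and release.

Request:
arm_command([
  [1,0,40,0,0.3],
  [1,0,80,0,0.3],
  [1,0,115,0,0.3],
  [1,0,137,0,0.3],
  [1,0,137,0,0.3],
])

```text
t: 43.95
eef_pos: [417.7, 328.3, -17.3]
tcp_rot: [-3.137, 0.003, 1.565]
ft_force: [-0.4, 0.5, -1.1]
opening: 0.359
grip_force: 30.0
```

Request:
arm_command([
  [0,0,0,0,0.55],
  [0,0,0,0,0.55],
  [0,0,0,0,0.55],
  [0,0,-40,0,0.55],
  [0,0,-90,0,0.55],
])

```text
t: 44.45
eef_pos: [418.0, 329.5, 75.8]
tcp_rot: [-3.139, 0.002, 1.566]
ft_force: [1.5, 1.5, 0.2]
opening: 0.544
grip_force: 0.0
```

Request:
arm_command([
  [-45,0,-30,0,0.7],
  [-90,15,-50,0,0.7],
  [-135,30,-50,0,0.7],
  [-180,45,-50,0,0.7],
  [-220,60,-50,0,0.7],
])

```text
t: 44.95
eef_pos: [478.2, 107.5, 126.7]
tcp_rot: [3.139, -0.0, 1.565]
ft_force: [-0.4, 0.3, 0.4]
opening: 0.698
grip_force: 0.0
```

Run:
```python
from h import *
print(rel((533.5,-230.5,100),90))
blobs()
c=cam("top"); g=cv2.cvtColor(c["frame"],cv2.COLOR_RGB2GRAY)
u,v=np.round(proj(c,(531,-227,26))).astype(int); np.set_printoptions(linewidth=200)
b=cv2.threshold(np.ascontiguousarray(g[v-22:v+22,u-22:u+22]),0,1,cv2.THRESH_OTSU)[1]
k,l,s,ct=cv2.connectedComponentsWithStats(b)
for i in range(1,k):
    if s[i][4]>20: print((u,v),s[i],np.round(onz(c,u-22+ct[i][0],v-22+ct[i][1],26)))
```

```text
t=45.0 tcp=[478.2 107.5 126.7] yaw=89.7 op=0.70 F=[-0.4  0.3  0.4] g=0 -> [-337.7, 57.1, 26.8] roll -0.3
top px [281.  43.] a 68 xy [888.  -2.] len 61 yaw 86
top px [ 61. 173.] a 99 xy [554. 518.] len 87 yaw 89
scene px [276.  44.] a 109 xy [-838.  299.] len 122 yaw 116
scene px [346.  89.] a 76 xy [-241.  436.] len 90 yaw 67
scene px [418. 108.] a 87 xy [-23. 627.] len 90 yaw 144
(np.int64(379), np.int64(180)) [ 15  14  15  15 126] [ 533. -227.   26.]
```

Request:
arm_command([
  [-45,8,0,0,0.7],
  [-90,16,0,0,0.7],
  [-135,24,0,0,0.7],
  [-180,32,0,0,0.7],
  [-225,40,0,0,0.7],
])

```text
t: 45.6
eef_pos: [516.7, -116.0, 126.0]
tcp_rot: [3.141, 0.0, 1.567]
ft_force: [1.2, 0.6, -0.2]
opening: 0.702
grip_force: 0.0
```

Request:
arm_command([
  [-45,7,0,0,0.7],
  [-90,14,0,0,0.7],
  [-113,17,20,0,0.7],
  [-113,17,60,0,0.7],
  [-113,17,60,0,0.7],
])

```text
t: 46.1
eef_pos: [531.0, -226.9, 62.0]
tcp_rot: [-3.136, -0.003, 1.565]
ft_force: [-0.3, 0.0, 0.5]
opening: 0.701
grip_force: 0.0
```

Run:
```python
from h import *
print(rel((533.5,-231,-29),90))
c=cam("scene"); g=cv2.cvtColor(c["frame"],cv2.COLOR_RGB2GRAY); s=env.state()["eef_pos"]+np.array([-2.5,3.7,35]); print("tips px",proj(c,s))
u,v=np.round(proj(c,(531,-227,13))).astype(int); r=np.ascontiguousarray(g[v-16:v+16,u-16:u+16])
bg=np.median(r); k,l,st,ct=cv2.connectedComponentsWithStats((r>bg+25).astype(np.uint8)); print((u,v),bg,[(st[i].tolist(),np.round(onz(c,u-16+ct[i][0],v-16+ct[i][1],15))) for i in range(1,k) if st[i][4]>25])
```

```text
t=46.1 tcp=[ 531.  -226.9   62. ] yaw=89.7 op=0.70 F=[-0.3  0.   0.5] g=0 -> [-4.4, 3.0, 91.0] roll -0.3
tips px (np.float64(185.36736684147212), np.float64(235.89244810783745))
(np.int64(190), np.int64(266)) 112.0 [([7, 6, 17, 13, 118], array([ 522., -227.,   15.]))]
```

Request:
arm_command([
  [-3,2,30,0,0.7],
  [-3,2,60,0,0.7],
  [-3,2,80,0,0.7],
  [-3,2,90,0,0.7],
  [-3,2,90,0,0.7],
])

```text
t: 46.65
eef_pos: [535.4, -230.8, -24.1]
tcp_rot: [3.142, 0.0, 1.567]
ft_force: [-0.0, 0.3, 0.6]
opening: 0.701
grip_force: 0.0
```

Request:
arm_command([
  [0,0,0,0,0.3],
  [0,0,0,0,0.3],
  [0,0,0,0,0.3],
  [0,0,0,0,0.3],
  [0,0,0,0,0.3],
])

```text
t: 47.15
eef_pos: [534.9, -231.7, -24.3]
tcp_rot: [3.141, 0.0, 1.566]
ft_force: [-1.0, 0.6, 4.5]
opening: 0.367
grip_force: 30.0
```

Request:
arm_command([
  [0,0,0,0,0.3],
  [0,0,-30,0,0.3],
  [0,0,-75,0,0.3],
  [0,0,-120,0,0.3],
  [20,-5,-150,0,0.3],
])

```text
t: 47.65
eef_pos: [530.9, -213.2, 128.0]
tcp_rot: [3.139, 0.002, 1.564]
ft_force: [1.5, 0.4, -1.2]
opening: 0.368
grip_force: 30.0
```

Request:
arm_command([
  [45,-7,0,0,0.3],
  [90,-14,0,0,0.3],
  [135,-21,0,0,0.3],
  [180,-28,0,0,0.3],
  [225,-35,0,0,0.3],
])

```text
t: 48.15
eef_pos: [495.5, 15.2, 125.2]
tcp_rot: [3.142, 0.0, 1.565]
ft_force: [1.1, 0.1, -1.5]
opening: 0.364
grip_force: 30.0
```

Request:
arm_command([
  [45,-7,0,0,0.3],
  [90,-14,0,0,0.3],
  [135,-21,0,0,0.3],
  [180,-28,0,0,0.3],
  [225,-35,0,0,0.3],
])

```text
t: 48.65
eef_pos: [461.7, 240.5, 125.2]
tcp_rot: [-3.142, 0.0, 1.565]
ft_force: [1.2, -0.6, -1.6]
opening: 0.359
grip_force: 30.0
```

Request:
arm_command([
  [45,-9,0,0,0.3],
  [90,-19,0,0,0.3],
  [116,-25,0,0,0.3],
  [116,-25,0,0,0.3],
])

```text
t: 49.05
eef_pos: [436.8, 357.7, 124.8]
tcp_rot: [-3.141, -0.0, 1.569]
ft_force: [0.5, -1.3, -1.8]
opening: 0.365
grip_force: 30.0
```

Run:
```python
from h import *
print(rel((436.5,355,-15),90))
c=cam("scene"); g=cv2.cvtColor(c["frame"],cv2.COLOR_RGB2GRAY); s=env.state()["eef_pos"]+np.array([-2.5,3.7,35])
for dz in(4,0,-4):
    u,v=np.round(proj(c,s+(18,0,dz))).astype(int); print(dz,(u,v),g[v,u-20:u+20].tolist())
```

```text
t=49.0 tcp=[436.8 357.7 124.8] yaw=89.9 op=0.36 F=[ 0.5 -1.3 -1.8] g=30 -> [-2.7, -0.3, 139.8] roll -0.1
4 (np.int64(436), np.int64(150)) [122, 125, 124, 126, 124, 126, 126, 116, 96, 102, 104, 108, 109, 110, 112, 88, 15, 14, 17, 17, 18, 19, 19, 15, 21, 89, 126, 127, 128, 127, 127, 128, 127, 127, 127, 126, 127, 127, 127, 127]
0 (np.int64(435), np.int64(151)) [123, 124, 123, 124, 124, 125, 125, 124, 122, 102, 103, 104, 106, 109, 111, 109, 60, 18, 16, 17, 17, 16, 18, 36, 62, 65, 120, 128, 129, 127, 127, 127, 128, 127, 128, 127, 127, 128, 128, 128]
-4 (np.int64(435), np.int64(153)) [122, 123, 125, 124, 126, 125, 124, 126, 125, 125, 122, 113, 110, 112, 109, 111, 99, 98, 99, 102, 101, 107, 106, 113, 126, 130, 128, 130, 128, 127, 129, 129, 130, 128, 130, 130, 129, 128, 130, 129]
```

Request:
arm_command([
  [3,0,40,0,0.3],
  [3,0,80,0,0.3],
  [3,0,115,0,0.3],
  [3,0,134,0,0.3],
  [3,0,134,0,0.3],
])

```text
t: 49.6
eef_pos: [438.6, 358.3, -7.4]
tcp_rot: [3.141, -0.002, 1.563]
ft_force: [-7.4, 2.5, 27.8]
opening: 0.355
grip_force: 40.1
```

Request:
arm_command([
  [0,0,0,0,0.47],
  [0,0,0,0,0.47],
  [0,0,0,0,0.47],
  [0,0,-40,0,0.47],
  [0,0,-85,0,0.47],
])

```text
t: 50.1
eef_pos: [437.7, 356.2, 76.3]
tcp_rot: [-3.139, 0.002, 1.564]
ft_force: [0.9, -0.5, 1.3]
opening: 0.47
grip_force: 0.0
```

Request:
arm_command([
  [0,-15,-50,0,0.5],
  [0,-15,-100,0,0.5],
  [0,-15,-140,0,0.5],
  [0,-15,-140,0,0.5],
])

```text
t: 50.5
eef_pos: [425.0, 358.1, 221.9]
tcp_rot: [3.134, -0.005, 1.565]
ft_force: [0.9, -0.5, -1.1]
opening: 0.503
grip_force: 0.0
```

```bash
cat > chk.py <<'E'
from h import *
print(rel((436.5,355,-15),90))
for n in("top","scene"):
    c=cam(n); np.save(n+"9.npy",c,allow_pickle=True); o=np.load(n+"0.npy",allow_pickle=True).item()
    D=cv2.absdiff(c["frame"],o["frame"]).max(2)
    for nm,p in dict(hexL=(650,234,10),hexLk=(620,215,10),hexR=(636,-259,10),slL=(577,306,20),slR1=(578,-323,20),slR2=(531,-227,20),wrench=(401,200,3),sand=(405,-190,20),drift=(441,73,110),boltrack=(446,14,85),boltplate=(617,-90,80),tray=(406,-332,15),tray2=(408,-388,15),tub1=(414,394,20),tub2=(414,322,20),tub3=(434,354,20)).items():
        u,v=np.round(proj(c,p)).astype(int); print(n,nm,(u,v),"diff",D[v-5:v+6,u-5:u+6].mean().round(),"now",c["frame"][v-2:v+3,u-2:u+3].mean((0,1)).round(),"before",o["frame"][v-2:v+3,u-2:u+3].mean((0,1)).round())
E
python3 chk.py
```

```text
t=50.5 tcp=[425.  358.1 221.9] yaw=89.6 op=0.50 F=[ 0.9 -0.5 -1.1] g=0 -> [-4.3, 9.6, 237.0] roll -0.4
top hexL (np.int64(184), np.int64(134)) diff 69.0 now [101.  96.  97.] before [215. 205. 203.]
top hexLk (np.int64(191), np.int64(146)) diff 27.0 now [99. 95. 94.] before [108. 103. 102.]
top hexR (np.int64(388), np.int64(139)) diff 67.0 now [99. 95. 94.] before [216. 206. 204.]
top slL (np.int64(151), np.int64(163)) diff 74.0 now [99. 96. 95.] before [82. 78. 78.]
top slR1 (np.int64(417), np.int64(161)) diff 69.0 now [99. 95. 94.] before [106. 101. 100.]
top slR2 (np.int64(378), np.int64(181)) diff 67.0 now [99. 95. 94.] before [112. 107. 106.]
top wrench (np.int64(196), np.int64(238)) diff 74.0 now [133. 126. 125.] before [228. 220. 218.]
top sand (np.int64(365), np.int64(234)) diff 3.0 now [234. 171. 106.] before [236. 174. 107.]
top drift (np.int64(248), np.int64(213)) diff 5.0 now [109. 105. 104.] before [110. 106. 105.]
top boltrack (np.int64(276), np.int64(212)) diff 62.0 now [70. 52. 41.] before [112. 108. 107.]
top boltplate (np.int64(322), np.int64(138)) diff 107.0 now [10
[... 1374 characters left out ...]
 46. 44.]
scene boltrack (np.int64(290), np.int64(198)) diff 115.0 now [237. 158.  96.] before [100.  97.  92.]
scene boltplate (np.int64(261), np.int64(263)) diff 114.0 now [121. 117. 111.] before [187. 181. 175.]
scene tray (np.int64(139), np.int64(233)) diff 47.0 now [239. 233. 226.] before [184. 182. 171.]
scene tray2 (np.int64(114), np.int64(238)) diff 62.0 now [221. 214. 206.] before [183. 182. 171.]
scene tub1 (np.int64(424), np.int64(187)) diff 65.0 now [177. 168. 161.] before [246. 240. 233.]
scene tub2 (np.int64(400), np.int64(192)) diff 83.0 now [128. 122. 116.] before [246. 241. 234.]
scene tub3 (np.int64(415), np.int64(194)) diff 83.0 now [158. 149. 142.] before [247. 241. 235.]
```

The last sleeve met something at 28 N in the tub, so it may be lying on another sleeve. I'll clear the arm away and check the tub, wrench and bolt numerically.

Request:
arm_command([
  [-45,0,0,0,0.5],
  [-90,0,0,0,0.5],
  [-135,0,0,0,0.5],
  [-180,0,0,0,0.5],
  [-225,0,0,0,0.5],
])

```text
t: 51.1
eef_pos: [420.7, 130.8, 214.7]
tcp_rot: [-3.139, 0.001, 1.565]
ft_force: [0.5, -0.8, 1.2]
opening: 0.495
grip_force: 0.0
```

Request:
arm_command([
  [-45,0,0,0,0.5],
  [-90,0,0,0,0.5],
  [-135,0,0,0,0.5],
  [-180,0,0,0,0.5],
  [-225,0,0,0,0.5],
])

```text
t: 51.6
eef_pos: [419.3, -94.1, 214.8]
tcp_rot: [-3.139, -0.001, 1.565]
ft_force: [-0.2, 0.8, -0.9]
opening: 0.498
grip_force: 0.0
```

Request:
arm_command([
  [-45,0,0,0,0.5],
  [-90,-5,0,0,0.5],
  [-135,-10,0,0,0.5],
  [-180,-15,0,0,0.5],
  [-225,-20,0,0,0.5],
])

```text
t: 52.1
eef_pos: [397.8, -318.7, 214.5]
tcp_rot: [-3.14, -0.002, 1.565]
ft_force: [0.3, -0.1, -0.7]
opening: 0.5
grip_force: 0.0
```

Run:
```python
from h import *
print(rel((436.5,355,-15),90))
def comp(c,box,th,z,mn,inv=False):
    x0,y0,x1,y1=box; f=c["frame"][y0:y1,x0:x1]; g=cv2.cvtColor(f,cv2.COLOR_RGB2GRAY); sat=cv2.cvtColor(f,cv2.COLOR_RGB2HSV)[:,:,1]
    m=((g<th) if inv else (g>th))&(sat<80); k,l,s,ct=cv2.connectedComponentsWithStats(m.astype(np.uint8))
    for i in range(1,k):
        if s[i][4]>=mn:
            q=np.argwhere(l==i)[:,::-1].astype(np.float32); r=cv2.minAreaRect(q); print("  a",s[i][4],"px",np.round(ct[i]+(x0,y0)),"xy",np.round(onz(c,ct[i][0]+x0,ct[i][1]+y0,z)[:2]),"rect",np.round(r[1]),round(r[2]))
o=np.load("top0.npy",allow_pickle=True).item(); c=cam("top"); s=cam("scene"); np.save("topF.npy",c,allow_pickle=True); np.save("sceneF.npy",s,allow_pickle=True)
for n,i in(("before",o),("now",c)): print("wrench",n); comp(i,(170,195,215,280),130,3,100)
for n,i in(("before",np.load("scene0.npy",allow_pickle=True).item()),("now",s)): print("scene wrench",n); comp(i,(330,178,382,222),150,3,60)
print("plate bolt head/dark"); comp(c,(300,120,345,160),150,90,20,True)
print("bench bits"); comp(c,(130,100,240,190),130,10,30); comp(c,(360,120,440,190),130,10,30)
g=cv2.cvtColor(c["frame"],cv2.COLOR_RGB2GRAY); print("tub rows (px 84..160 step 3)")
for v in range(190,270,4): print("".join("%4d"%x for x in g[v,84:162:3]))
print("tray")
for v in range(196,262,4): print("".join("%4d"%x for x in g[v,388:486:4]))
```

```text
t=52.1 tcp=[ 397.8 -318.7  214.5] yaw=89.6 op=0.50 F=[ 0.3 -0.1 -0.7] g=0 -> [673.5, 35.0, 230.8] roll -0.4
wrench before
  a 665 px [194. 237.] xy [404. 204.] rect [68. 17.] 77
wrench now
  a 654 px [194. 236.] xy [406. 204.] rect [68. 17.] 77
scene wrench before
  a 320 px [357. 201.] xy [405. 207.] rect [53. 11.] 45
scene wrench now
  a 342 px [356. 201.] xy [405. 207.] rect [53. 12.] 43
plate bolt head/dark
  a 282 px [337. 134.] xy [ 621. -123.] rect [39. 35.] 90
  a 160 px [321. 138.] xy [613. -88.] rect [13. 13.] 45
bench bits
tub rows (px 84..160 step 3)
  97  97  96  96  98  96  97  99  99  99 100  98  99 101  99 100  98  99 100  99  98 100 100  97  98  99
 101  98  99 100 100  99  99 100 105 166 208 174 145 142 139 149 184 200 155  97  99  96  99 101 100 102
  97  97  98  98  99  96 146 190 122  82  89  89  91  92  93  94  95  95  98 138 188  76  68  94 100 101
 100 103 101 101 121 201  99  84  88  87  89 118 203 220 227 227 228 228 218 189 114 152 157  58  62  94
 101  98 100 138 161  80  81  84  84 171 227 228 229 230 228 228 230 230 231 231 232 222 137 171  59  57
 102 1
[... 2590 characters left out ...]
69 123 165 165 166 163 151  95  84 127 119  93  93  81 134  99  60  19  30  36  37  47  54  56
 100  80  97 168 163 163 162 115  92  95  87 135 102  95  87 136  95  93  32  32  31  26  34  52  56
 102  95  59 161 166 162 105  93  93  92  90  97  96  95  91 124  94  41  33  19  67  47  49  61  63
 101  94  59 150 164 100  94  95  94  94  93  93  95  93  93  93  51  21  21  20  42  40  58  61  65
  98 100  58 154  98  97  99  94  96  93  92  93  94  92  94  62  21  21  16  27  34  56  61  66  67
 100 101  67  87  97  96  97  97  95  94  93  94  93  92  43  16  16  20  18  43  53  60  65  66  68
 101 101  50  56  97  98  97  95  96  94  93  92  84  23  17  18  18  16  44  47  58  62  67  68  70
```

Run:
```python
from h import *
s=np.load("sceneF.npy",allow_pickle=True).item(); g=cv2.cvtColor(s["frame"],cv2.COLOR_RGB2GRAY)
print("pred back rim",proj(s,(616.5-13.5,-90,90)),"front foot of head",proj(s,(616.5+13.5,-90,60)),"left/right",proj(s,(616.5,-103.5,75)),proj(s,(616.5,-76.5,75)))
for v in range(246,282,1): print(v,g[v,248:278].tolist())
```

```text
pred back rim (np.float64(259.4159041465791), np.float64(253.66291061246616)) front foot of head (np.float64(262.8119023769487), np.float64(274.4705934321971)) left/right (np.float64(254.1975972889), np.float64(265.374609690858)) (np.float64(267.98018261760603), np.float64(262.7642071831379))
246 [128, 128, 128, 129, 129, 128, 128, 127, 126, 126, 127, 126, 125, 126, 127, 126, 127, 127, 126, 125, 127, 126, 126, 125, 125, 126, 125, 125, 125, 125]
247 [129, 128, 127, 129, 127, 126, 125, 128, 126, 127, 128, 129, 128, 127, 126, 126, 125, 125, 125, 125, 125, 124, 124, 124, 128, 125, 126, 126, 126, 127]
248 [126, 126, 127, 127, 128, 127, 128, 130, 126, 127, 127, 127, 128, 126, 125, 125, 125, 124, 125, 126, 126, 127, 128, 127, 127, 126, 126, 125, 126, 126]
249 [129, 128, 129, 128, 127, 127, 126, 127, 127, 127, 126, 127, 126, 127, 126, 128, 127, 128, 128, 127, 127, 125, 125, 126, 124, 125, 127, 125, 125, 124]
250 [128, 128, 128, 127, 127, 126, 127, 126, 127, 128, 128, 128, 127, 126, 127, 127, 127, 126, 126, 126, 126, 125, 126, 126, 125, 123, 124, 124, 124, 124]
251 [126, 127, 126, 128, 127, 1
[... 3968 characters left out ...]
 248, 248, 248, 247, 247, 248, 248, 248, 248, 248, 248, 248, 248, 248, 248, 248]
278 [195, 248, 248, 248, 248, 248, 248, 248, 248, 248, 248, 248, 248, 248, 248, 248, 248, 248, 248, 248, 248, 248, 248, 248, 248, 248, 248, 249, 249, 249]
279 [196, 248, 248, 248, 247, 247, 247, 247, 247, 247, 247, 247, 247, 247, 247, 247, 247, 247, 247, 247, 247, 248, 248, 248, 248, 248, 248, 248, 248, 248]
280 [193, 247, 247, 247, 247, 247, 247, 247, 247, 247, 247, 247, 247, 247, 247, 247, 247, 248, 248, 248, 248, 248, 248, 236, 236, 236, 236, 236, 235, 221]
281 [252, 236, 235, 235, 235, 235, 220, 221, 220, 220, 221, 220, 200, 199, 200, 201, 199, 181, 184, 182, 183, 183, 183, 161, 161, 161, 161, 161, 160, 142]
```

The bolt head spans rows 253–274, matching the prediction for fully home and upright. The trays, wrench and drift check out, so I'll hand it in.

```bash
python3 -c "
from cell import env
print(env.job_done())"
```

```text
the job is handed in; nothing more can be done
None
```

I handed the job in, and no verdict came back: by my last camera check the bolt is home through both holes, the drift is back in its rack, both hex bolts are in the tray, all three sleeves are in the tub (one probably leaning on another), and the wrench and sanding block have not moved.

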